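# Pry a plug-in module out of its card frame for calibration

### The job

The data logger's module with the two round sockets is due for calibration: swing both of its ejector levers fully outward so that it is pried up out of its connector, then lift it out by its bow handle and stand it upright, gently, on the floor of the grey tray beside the pipette. Leave the other two modules locked in their slots and do not disturb the pipette or the other things on the bench.

Things in the scene. Friction and masses are not known exactly. Their poses are not given: they have to be found in the camera images.
- socket_module: Module to take out: aluminium box, white panel on top with a round metal socket (23 mm across, 6 high) each side of a bow handle. Origin: centre of underside; z up, y along the panel, x across. Black connector block 38 (x) x 104 x 7 mm at the bottom, on which it can stand; body 34 x 115 to 66 mm up; panel 44 x 115, top 69 mm up. 0.3 to 0.5 kg. In any of the three slots. Levers: see points.
- socket_module_handle (a point): Middle of the grip bar of the module's bow handle, 93 mm above its underside, on its centre line. The bar is 10 mm wide (module x), 44 mm long (y), 8 mm deep (z), on legs 6 mm thick at y = +-19 mm, with a 20 mm gap under it.
- socket_module_left (a joint): Ejector lever at the module's +y end. Near 0 = locked: upright, its hook under the frame's rail. Grows as it swings outward (top toward module +y) to a stop at 0.90 rad; its heel pushes down on the rail and pries this end of the module up. Slick plastic; stays where it is left; takes about 5 to 12 N near its top. May swing out up to 0.5 rad by itself when the other end is pried.
- socket_module_right (a joint): Ejector lever at the module's -y end: the same, outward being toward module -y.
- socket_module_left_tip (a point): On the lever's centre line, 38 mm above its pivot, 6 mm below its top. The lever is a black bar 10 mm wide (module x), 6 mm thick (module y), pivoted at module y = +66 mm, 67 mm above the module's underside; locked, its inner face is at y = +63 mm. Room for closed fingers between it and the bow handle. Its bracket reaches 3 mm above the panel.
- socket_module_right_tip (a point): The same point of the other lever, whose pivot is at module y = -66 mm.
- terminal_module: Neighbour module of the same size, handle and levers, known by a low grey rectangular terminal strip each side of its handle. To be left alone. Origin and axes as for the socket module.
- blank_module: Neighbour module of the same size, handle and levers, with only flat vent slits in its panel. To be left alone. Origin and axes as for the socket module.
- terminal_module_left (a joint): Lever of the terminal module, +y end; locked at 0.
- terminal_module_right (a joint): Lever of the terminal module, -y end; locked at 0.
- blank_module_left (a joint): Lever of the blank module, +y end; locked at 0.
- blank_module_right (a joint): Lever of the blank module, -y end; locked at 0.
- card_frame: Fixed open card frame, aluminium and grey, 147 (x) x 167 (y) x 76 mm high, its three slots opening up. Origin: centre of underside; slots along y, at x = -46, 0, +46 mm. Rails for the levers at y = +-72.5 to 83.5 mm, top 76 mm. A module that is home has its origin 10 mm above the frame's, held by connector friction; pried it stands 7 to 8 mm higher, loose. Guides up to 63 mm, 2 mm play.
- tray: Fixed shallow grey bench tray, 116 (x) x 348 (y) x 13 mm high over its end grips, inside 110 x 316 mm, floor 3 mm above the bench. Origin: centre of its underside; z up. The pipette fills its -x half; its +x half is empty.
- pipette: Blue and grey pipette, 53 x 290 x 27 mm, lying in the tray's -x half, length along the tray. Origin: centre of its underside. To be left alone.
- tape: Roll of tape lying flat, 98 mm across, 25 mm high, loose bystander. Origin: centre of its underside.
- small_bottle: Small white bottle with a cap, 34 mm across, 62 mm high, loose bystander. Origin: centre of its underside.
- timer: White bench timer lying on its back, 68 x 62 x 19 mm, loose bystander. Origin: centre of its underside.
- pen: White ball pen, 145 mm long along its y, 9 mm high, loose bystander. Origin: centre of its underside.

How it is judged:
On the way, in this order (a step that is already met when the one before it is completed fails the run):
1. both levers of the socket module are swung fully outward and have pried it up, still in its slot (value of joint each of socket_module_left, socket_module_right above 0.75 rad and z of socket_module in the frame of card_frame between 0.0145 and 0.022 m), for 0.2 s.
2. it is lifted clear above the card frame (z of socket_module in the frame of card_frame above 0.08 m), for 0.1 s.
At the end, for the whole second after the job is handed in: the socket module stands upright (within 0.08 rad) and at rest on the tray's floor, its origin 0 to 6 mm above the tray's underside and within 58 mm (x) and 120 mm (y) of the tray's centre; the other two modules are where they were (within 5 mm) with their levers locked (under 0.2 rad) (z of socket_module in the frame of tray between 0 and 0.006 m and x of socket_module in the frame of tray between -0.058 and 0.058 m and y of socket_module in the frame of tray between -0.12 and 0.12 m and angle between socket_module's own z axis and vertical below 0.08 rad and linear speed of socket_module below 0.01 m/s and distance of each of terminal_module, blank_module from where it was at the start of the episode below 0.005 m and value of joint each of terminal_module_left, terminal_module_right, blank_module_left, blank_module_right below 0.2 rad); the robot touches nothing.
It fails at once if a neighbour module is shifted over 5 mm or one of its levers swings over 0.2 rad (distance of any of terminal_module, blank_module from where it was at the start of the episode above 0.005 m or value of joint any of terminal_module_left, terminal_module_right, blank_module_left, blank_module_right above 0.2 rad).
It fails at once if the socket module tips over 0.4 rad (angle between socket_module's own z axis and vertical above 0.4 rad).
It fails at once if the module is set down hard: it presses on the tray with over 35 N (contact force between socket_module and tray above 35 N).
It fails at once if the pipette is shifted over 15 mm (distance of pipette from where it was at the start of the episode above 0.015 m).
It fails at once if the tape, the small bottle, the timer or the pen is shifted over 20 mm (distance of any of tape, small_bottle, timer, pen from where it was at the start of the episode above 0.02 m).
It also fails if it takes over 56 s, if anything falls off the work surface, if the arm or the gripper's body presses on something with over 40 N, if the wrist force passes 120 N, or if a joint passes its speed limit or range.

### The arm

A 6-joint arm with a two-finger parallel gripper is mounted at the origin on a cart in front of the work surface, level with it; the furniture and walls round the work are solid. World frame = base frame: x ahead of the robot, y to its left, z up, the work surface at z = 0. Lengths are in m, angles in rad, forces in N, time in s.
With the tool pointing down it reaches from about 0.3 to 0.875 m from the base axis. Payload 6.4 kg.
Tool frame: the origin (TCP) lies on the centre line of the jaws, within the pads' length; the fingertips stand robot.finger_overhang ahead of it and the grasp point (between the pads) lies 5 mm behind it (robot.finger_overhang is the distance from the TCP to the fingertips, in m); z points along the fingers, y is the direction in which the jaws open and shut (so a half turn about z gives the same grasp; the last joint's range is limited). The gripper opens to 88 mm and grips with 3 to 60 N. Pads are 18 mm wide; open, the fingers measure 123 mm over their backs; the gripper's body (75 mm by 187 mm) begins 45 mm behind the grasp point.
Start: joints at [1.055, 0.181, 1.607, -0, 1.354, -0.206], TCP at [0.175, 0.548, 0.253] pointing down, gripper open.
Joint ranges: [-2.99, 2.99], [-0.89, 2.07], [0.3, 2.58], [-1.14, 4.28], [0, 2.63], [-3.12, 3.12]. Speed limits (rad/s): [2.57, 2.57, 3.01, 3.14, 3.14, 3.14].

### API

Orientations are given as a unit quaternion [x, y, z, w].
In Python, from bench import robot gives the robot as it stands.
- The arm moves only by the tool carry_out, never from a script. Its arguments are lists of equal length, an entry for each row: "linear": the shift along the tool's x, y, z normalised to -1 to 1, where 1 is 25 mm, a list of three; "rot": the turn, a rotation vector about the tool's x, y, z normalised to -1 to 1, where 1 is 5 degrees, a list of three. A call has 1 to 10 rows; each row shifts and turns the pose as measured when the row begins, along the tool's axes as they then stand; what a row does not reach is not made up. A row lasts 1/8 s, in which the tool goes at most 62.5 mm and 10.7 degrees, less where a joint would pass 70% of its speed; a pose out of reach is approached as far as the arm can. A call with a number of a shift or a turn outside -1 to 1 is refused whole. A call with a gripper value outside its range is refused whole. "hand" is the opening, from 0 (shut) to 1 (fully open), set as the call begins (left out, the last holds). The fingers move at their own pace and stop on an object; "grip_force" is the grip in N (left out, the last holds). Time passes only in rows, so rows that do not move let the fingers close. It gives the time, the measured TCP pose, the force and the opening at its end, in the units of the state.
- robot.get_state(): the state, without advancing time (a new reading comes with each control period).
- robot.capture(name): name is "scene" or "side" or "wrist"; returns a dict with "image" (480x640x3 uint8, blue, green, red), "range_z" (480x640 float32, m along the optical axis (not along the pixel's ray), 0 where there is no reading), "K" (3x3 intrinsics, pixels), "view" (4x4, takes a point from world to camera coordinates). Camera axes: x right, y down, z forward; pixel columns grow to the right and rows downward; lengths in m; the calibration is good to about 2 mm. A picture is of the moment at which its call begins.
- robot.sign_off(): hands the job in, once; it reports no verdict.
The state is a dict: "time": time; "joints": joint angles; "joint_velocities": joint speeds; "tau": joint torques, N m; "ee_pos": TCP position; "ee_rot": TCP orientation; "force": force on the tool from outside, world axes, zero at the start; "ft_torque": the same for the moment, N m; "width": opening from 0.0 (shut) to 1.0 (fully open).
Only numpy, scipy, OpenCV 4.12 (cv2) and the standard library are available. Lean on these libraries where they do the work, as an engineer would, in place of code of your own. Each camera call takes 0.05 s, during which the arm holds its last target.

## Working session

There is one attempt and no reset: what is moved stays moved. The work goes in short steps, Python scripts to look and compute and a tool call to move; the robot and the scene stay as the last step left them, time stands still between calls to the robot, and variables do not carry over. Pictures are saved under pics/ and viewed, and the job is handed in when it is done.

Besides the shell and the picture viewer there is one more tool, called after "Emit:" by a JSON object that holds its "api" and its "payload", one argument or row to a line. carry_out: Moves the arm, as the interface text tells. Its arguments: {"type":"object","properties":{"linear":{"type":"array","items":{"type":"array","items":{"type":"number","minimum":-1,"maximum":1}}},"rot":{"type":"array","items":{"type":"array","items":{"type":"number","minimum":-1,"maximum":1}}},"hand":{"type":"number"},"grip_force":{"type":"number"}},"required":["linear","rot"]}

```bash
ls; mkdir -p pics; python3 - <<'E'
from bench import robot
import cv2,numpy as np
s=robot.get_state();print(s, robot.finger_overhang)
for n in ("scene","side","wrist"):
    c=robot.capture(n);cv2.imwrite(f"pics/{n}0.png",c["image"]);np.savez(f"{n}0.npz",**c)
    print(n,c["K"].tolist(),np.round(c["view"],3).tolist())
E
```

```text
pics
{'time': 0.0, 'joints': array([ 1.05474330e+00,  1.81568991e-01,  1.60800341e+00,  6.98442291e-06,
        1.35380503e+00, -2.06310345e-01]), 'joint_velocities': array([-1.47244796e-03,  3.95754425e-05,  7.79150561e-05,  8.69408607e-04,
        9.13978923e-05, -6.96483445e-05]), 'tau': array([-6.90811084e-04, -4.33883142e+01, -3.41843390e+01,  7.01386901e-02,
        3.87546548e-02, -9.33680167e-05]), 'ee_pos': array([0.17499454, 0.5471823 , 0.25179663]), 'ee_rot': array([ 1.54253665e-01,  9.88030875e-01, -8.33606539e-04, -3.18541811e-04]), 'force': array([-0.51219552, -0.04633307, -0.40334928]), 'ft_torque': array([-0.03640243, -0.01067797,  0.00390131]), 'width': 1.002457094763192} 0.014
scene [[487.97234659475185, 0.0, 312.2072344483234], [0.0, 487.97234659475185, 243.9353178727606], [0.0, 0.0, 1.0]] [[0.758, -0.652, -0.018, -0.369], [-0.483, -0.542, -0.687, 0.35], [0.438, 0.53, -0.726, 0.723], [0.0, 0.0, 0.0, 1.0]]
side [[491.8683434157401, 0.0, 316.6928327885734], [0.0, 491.8683434157401, 244.5709588979758], [0.0, 0.0, 1.0]] [[0.971, -0.24, 0.004, -0.498], [-0.113, -0.47, -0.875, 0.147], [0.212, 0.849, -0.484, 0.927], [0.0, 0.0, 0.0, 1.0]]
wrist [[367.87616127664757, 0.0, 320.15106325239594], [0.0, 367.87616127664757, 240.06214716680327], [0.0, 0.0, 1.0]] [[0.306, 0.952, -0.002, -0.573], [0.908, -0.291, 0.303, -0.041], [0.288, -0.094, -0.953, 0.39], [0.0, 0.0, 0.0, 1.0]]
```

View pics/scene0.png

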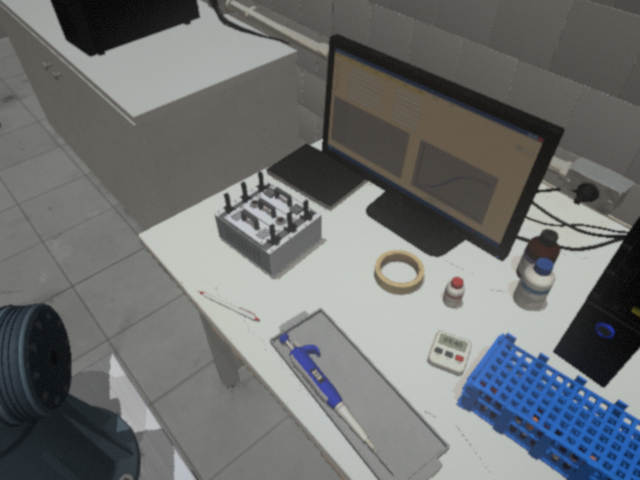

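View pics/side0.png

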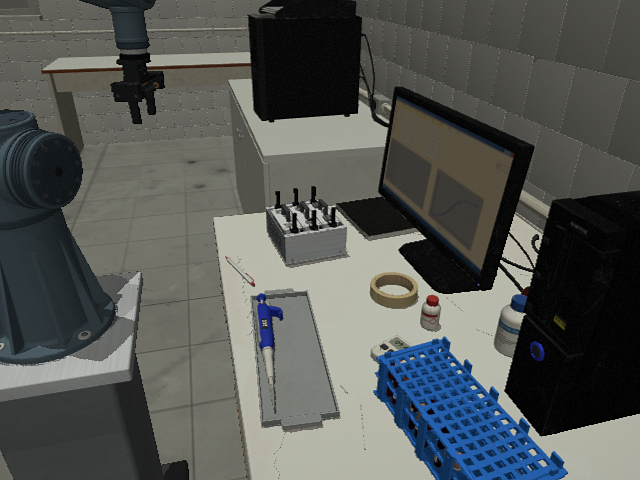

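View pics/wrist0.png

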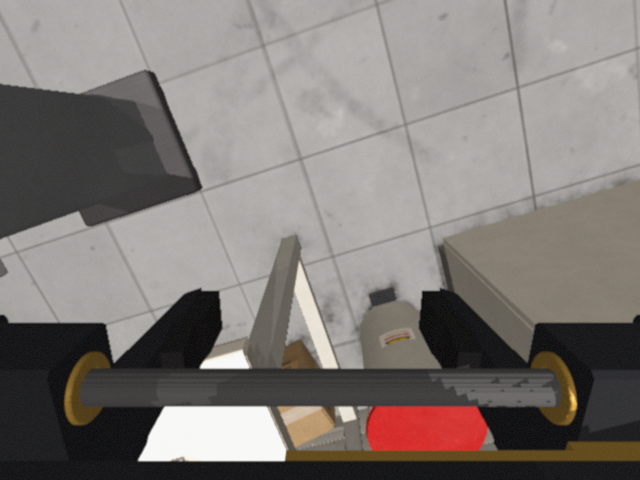

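The scene view shows the frame at about px (270,225), the tray at (350,400), the tape at (400,270) and the pen at (230,305). Next I measure them from depth and zoom in on the frame.

```bash
cat > h.py <<'E'
import numpy as np,cv2
def cloud(c):
    z=c["range_z"];K=c["K"];V=c["view"]
    v,u=np.mgrid[0:480,0:640]
    p=np.stack([(u-K[0,2])/K[0,0]*z,(v-K[1,2])/K[1,1]*z,z],-1)
    w=(p-V[:3,3])@V[:3,:3]
    w[z<=0]=np.nan
    return w
def proj(c,P):
    P=np.atleast_2d(P);q=P@c["view"][:3,:3].T+c["view"][:3,3]
    q=q@c["K"].T
    return q[:,:2]/q[:,2:]
E
python3 - <<'E'
import numpy as np,cv2
from h import *
for n,(a,b,cc,d) in (("scene",(200,330,160,290)),("side",(250,360,175,275))):
    c=dict(np.load(n+"0.npz"));w=cloud(c)
    im=c["image"][cc:d,a:b];cv2.imwrite(f"pics/{n}0z.png",cv2.resize(im,None,fx=5,fy=5,interpolation=cv2.INTER_CUBIC))
    sub=w[cc:d,a:b].reshape(-1,3)
    for lo,hi in ((0.07,0.08),(0.1,0.106),(0.108,0.125)):
        m=(sub[:,2]>lo)&(sub[:,2]<hi);print(n,lo,m.sum(),np.nanmin(sub[m],0) if m.any() else 0,np.nanmax(sub[m],0) if m.any() else 0)
    m=(sub[:,2]>0.065)&(sub[:,2]<0.15)
    r=cv2.minAreaRect((sub[m][:,:2]*1000).astype(np.float32));print(r,cv2.boxPoints(r).round(1).tolist())
    print("hist",np.histogram(sub[:,2],bins=np.arange(0,0.15,0.005)))
    # tray pixels
    for (u,v) in {"scene":[(272,338),(322,310),(447,445),(390,475),(355,350),(400,270),(454,288),(450,350),(200,292),(258,320)],"side":[(258,423),(338,415),(308,292),(250,297),(393,290),(430,313)]}[n]:
        print((u,v),w[v,u].round(3))
E
```

```text
scene 0.07 1880 [0.44985201 0.09836012 0.07000251] [0.61257611 0.27788728 0.07999923]
scene 0.1 193 [0.47385363 0.11569172 0.10003032] [0.58825137 0.26013885 0.105988  ]
scene 0.108 262 [0.47289367 0.11413211 0.10805566] [0.58978599 0.26385838 0.12404694]
((531.2176513671875, 189.27471923828125), (149.17578125, 170.14649963378906), 5.950566291809082) [[448.20001220703125, 266.20001220703125], [465.8999938964844, 96.9000015258789], [614.2000122070312, 112.4000015258789], [596.5999755859375, 281.6000061035156]]
hist (array([3189,  247, 1702,  381,  159,  166,  169,  158,  181,  163,  184,
        270,  343,  310,  328, 1552, 1003,  281,  101,  109,  145,  267,
         50,   61,   78,    0,    0,    0,    0]), array([0.   , 0.005, 0.01 , 0.015, 0.02 , 0.025, 0.03 , 0.035, 0.04 ,
       0.045, 0.05 , 0.055, 0.06 , 0.065, 0.07 , 0.075, 0.08 , 0.085,
       0.09 , 0.095, 0.1  , 0.105, 0.11 , 0.115, 0.12 , 0.125, 0.13 ,
       0.135, 0.14 , 0.145]))
(272, 338) [ 0.378 -0.017  0.012]
(322, 310) [ 0.487 -0.029  0.01 ]
(447, 445) [ 0.463 -0.341  0.011]
(390, 475) [ 0.368 -0.313  0.004]
(355, 
[... 600 characters left out ...]
999984741211], [611.0, 111.5999984741211], [592.2999877929688, 283.6000061035156]]
hist (array([295, 204, 478, 155, 144, 152, 147, 148, 147, 162, 147, 183, 212,
       219, 330, 815, 292, 118,  87,  86, 126, 117,  61,  60,  13,   0,
         0,   0,   0]), array([0.   , 0.005, 0.01 , 0.015, 0.02 , 0.025, 0.03 , 0.035, 0.04 ,
       0.045, 0.05 , 0.055, 0.06 , 0.065, 0.07 , 0.075, 0.08 , 0.085,
       0.09 , 0.095, 0.1  , 0.105, 0.11 , 0.115, 0.12 , 0.125, 0.13 ,
       0.135, 0.14 , 0.145]))
(258, 423) [ 0.343 -0.325 -0.002]
(338, 415) [ 0.46  -0.344  0.004]
(308, 292) [ 0.491 -0.011 -0.001]
(250, 297) [ 0.37  -0.02   0.012]
(393, 290) [ 0.666 -0.047 -0.001]
(430, 313) [ 0.679 -0.185  0.038]
```

```bash
python3 -c "
import cv2
a=cv2.imread('pics/scene0z.png');b=cv2.imread('pics/side0z.png');print(a.shape,b.shape)"
```

```text
(650, 650, 3) (500, 550, 3)
```

View pics/scene0z.png

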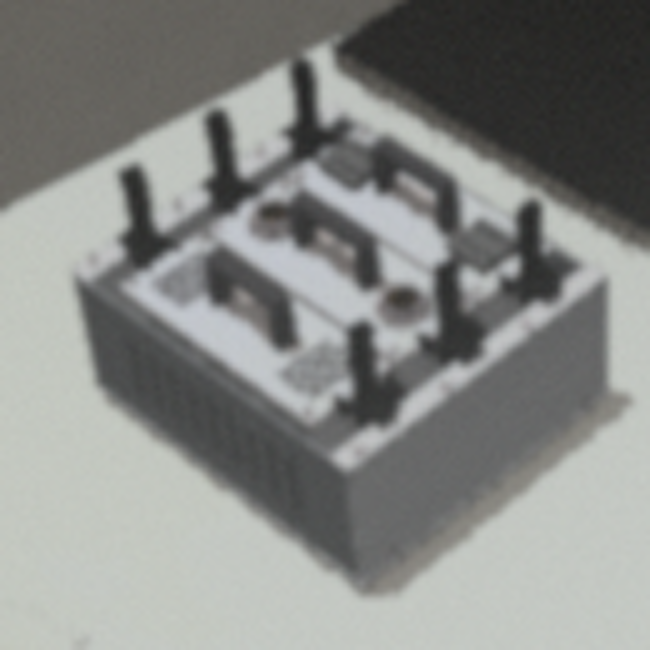

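View pics/side0z.png

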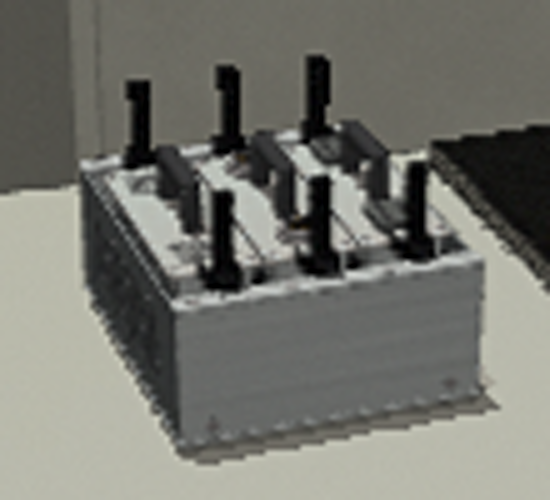

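The socket module is in the middle slot. The frame centre is about (0.53, 0.189) with a yaw of about 6°. Next I check what stands along the path and fit the tray outline.

```bash
python3 - <<'E'
import numpy as np,cv2
from h import *
allw=[]
for n in("scene","side"):
    c=dict(np.load(n+"0.npz"));allw.append(cloud(c).reshape(-1,3))
w=np.concatenate(allw);w=w[~np.isnan(w[:,0])]
xs=np.arange(0.1,1.0,.1);ys=np.arange(-.5,.9,.1)
print("cols y",ys.round(1))
for x in xs:
    r=[]
    for y in ys:
        m=(abs(w[:,0]-x)<.05)&(abs(w[:,1]-y)<.05)&(w[:,2]>-.9)
        r.append(np.percentile(w[m,2],99).round(2) if m.sum()>5 else None)
    print(round(x,1),r)
# tray overlay
def tray(cx,cy,yaw):
    c,s=np.cos(yaw),np.sin(yaw)
    P=np.array([(-55,-158,13),(55,-158,13),(55,158,13),(-55,158,13)])/1000
    return P@np.array([[c,-s,0],[s,c,0],[0,0,1]]).T+[cx,cy,0]
for n,roi in(("scene",(255,290,470,480)),("side",(235,270,350,440))):
    c=dict(np.load(n+"0.npz"))
    im=cv2.resize(c["image"],None,fx=3,fy=3,interpolation=cv2.INTER_CUBIC)
    p=proj(c,tray(.425,-.18,np.radians(-4.4)))
    cv2.polylines(im,[((p+.5)*3).astype(int)],True,(0,0,255),1)
    a,b,d,e=[3*k for k in roi];cv2.imwrite(f"pics/{n}tray.png",im[b:e,a:d][:600,:800])
E
```

```text
cols y [-0.5 -0.4 -0.3 -0.2 -0.1 -0.   0.1  0.2  0.3  0.4  0.5  0.6  0.7  0.8]
0.1 [None, None, None, np.float64(0.0), np.float64(0.37), np.float64(0.38), np.float64(0.01), np.float64(0.0), np.float64(-0.75), np.float64(-0.75), np.float64(0.52), np.float64(0.51), np.float64(-0.75), np.float64(-0.75)]
0.2 [None, None, None, None, np.float64(0.0), np.float64(0.0), np.float64(0.0), np.float64(-0.66), np.float64(-0.75), np.float64(0.52), np.float64(0.52), np.float64(0.36), np.float64(-0.75), np.float64(-0.75)]
0.3 [None, np.float64(0.0), np.float64(0.01), np.float64(0.0), np.float64(0.0), np.float64(0.0), np.float64(0.01), np.float64(0.0), np.float64(0.0), np.float64(0.0), np.float64(-0.75), np.float64(-0.75), np.float64(-0.75), np.float64(-0.75)]
0.4 [None, np.float64(0.01), np.float64(0.02), np.float64(0.03), np.float64(0.03), np.float64(0.02), np.float64(0.01), np.float64(0.0), np.float64(0.03), np.float64(0.0), np.float64(-0.75), np.float64(-0.75), np.float64(-0.75), np.float64(-0.75)]
0.5 [np.float64(0.0), np.float64(0.07), np.float64(0.07), np.float64(0.01), np.float64(0.01), np.fl
[... 285 characters left out ...]
64(0.11), np.float64(0.12), np.float64(0.0), None, None, None, np.float64(0.03)]
0.7 [np.float64(0.29), np.float64(0.33), np.float64(0.0), np.float64(0.06), np.float64(0.03), np.float64(0.1), np.float64(0.13), np.float64(0.2), np.float64(0.22), np.float64(0.02), None, None, None, np.float64(0.03)]
0.8 [np.float64(0.0), np.float64(0.33), np.float64(0.11), np.float64(0.35), np.float64(0.35), np.float64(0.35), np.float64(0.35), np.float64(0.35), np.float64(0.35), np.float64(0.02), None, None, None, np.float64(0.03)]
0.9 [np.float64(0.0), np.float64(0.33), np.float64(0.1), np.float64(0.12), np.float64(0.03), np.float64(0.01), None, None, None, np.float64(0.0), None, None, None, np.float64(0.03)]
```

View pics/scenetray.png

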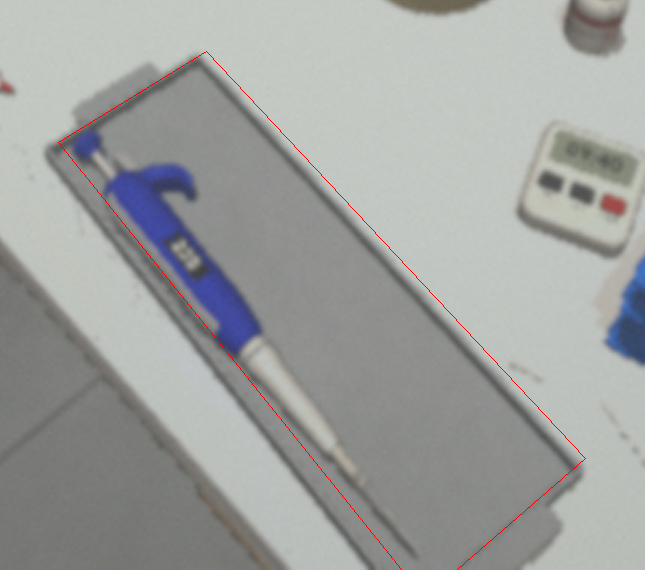

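View pics/sidetray.png

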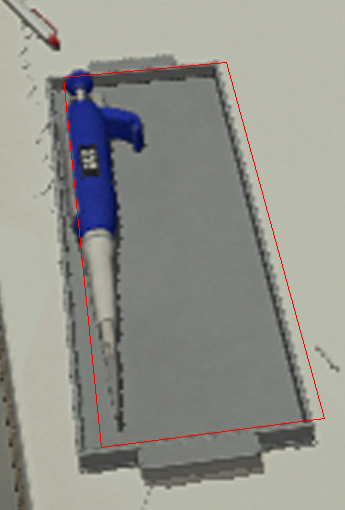

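```bash
python3 - <<'E'
import numpy as np
p=np.array([.175,.547]);t=np.array([.537,.119]);a=72.2
d=(t-p)/24
for k in range(24):
    th=np.radians(a);y=np.array([np.cos(th),np.sin(th)]);x=np.array([-y[1],y[0]])
    print(k,(d@x/.025).round(2),(d@y/.025).round(2)); 
    if k<13:a-=5
E
```

```text
0 -0.79 -0.49
1 -0.83 -0.42
2 -0.87 -0.35
3 -0.89 -0.27
4 -0.91 -0.19
5 -0.93 -0.11
6 -0.93 -0.03
7 -0.93 0.05
8 -0.93 0.13
9 -0.91 0.21
10 -0.89 0.29
11 -0.86 0.37
12 -0.82 0.44
13 -0.78 0.51
14 -0.78 0.51
15 -0.78 0.51
16 -0.78 0.51
17 -0.78 0.51
18 -0.78 0.51
19 -0.78 0.51
20 -0.78 0.51
21 -0.78 0.51
22 -0.78 0.51
23 -0.78 0.51
```

Emit:
{"api": "carry_out", "payload": {
  "linear": [
    [-0.79, -0.49, -0.2],
    [-0.83, -0.42, -0.2],
    [-0.87, -0.35, -0.2]
  ],
  "rot": [
    [0, 0, 1],
    [0, 0, 1],
    [0, 0, 1]
  ],
  "hand": 0.4
}}

```text
time: 0.52
ee_pos: [0.2198, 0.4927, 0.2656]
ee_rot: [0.284, 0.959, -0.002, -0.001]
force: [0.9, 0.9, 0.8]
width: 0.68
```

Emit:
{"api": "carry_out", "payload": {
  "linear": [
    [-0.89, -0.27, -0.1],
    [-0.91, -0.19, -0.1],
    [-0.93, -0.11, -0.1],
    [-0.93, -0.03, -0.1],
    [-0.93, 0.05, 0],
    [-0.93, 0.13, 0],
    [-0.91, 0.21, 0],
    [-0.89, 0.29, 0],
    [-0.86, 0.37, 0],
    [-0.82, 0.44, 0]
  ],
  "rot": [
    [0, 0, 1],
    [0, 0, 1],
    [0, 0, 1],
    [0, 0, 1],
    [0, 0, 1],
    [0, 0, 1],
    [0, 0, 1],
    [0, 0, 1],
    [0, 0, 1],
    [0, 0, 1]
  ]
}}

```text
time: 1.78
ee_pos: [0.3709, 0.305, 0.2742]
ee_rot: [0.674, 0.739, -0.004, 0.0]
force: [-0.3, -1.0, -0.8]
width: 0.404
```

Emit:
{"api": "carry_out", "payload": {
  "linear": [
    [-0.78, 0.51, 0],
    [-0.78, 0.51, 0],
    [-0.78, 0.51, 0],
    [-0.78, 0.51, 0],
    [-0.78, 0.51, 0],
    [-0.78, 0.51, 0],
    [-0.78, 0.51, 0],
    [-0.78, 0.51, 0],
    [-0.78, 0.51, 0],
    [-0.78, 0.51, 0]
  ],
  "rot": [
    [0, 0, 0],
    [0, 0, 0],
    [0, 0, 0],
    [0, 0, 0],
    [0, 0, 0],
    [0, 0, 0],
    [0, 0, 0],
    [0, 0, 0],
    [0, 0, 0],
    [0, 0, 0]
  ]
}}

```text
time: 3.02
ee_pos: [0.5182, 0.1154, 0.2717]
ee_rot: [0.674, 0.739, -0.006, -0.002]
force: [0.4, -0.1, -0.7]
width: 0.4
```

```bash
python3 - <<'E'
from bench import robot
import cv2,numpy as np
from scipy.spatial.transform import Rotation as R
c=robot.capture("wrist");cv2.imwrite("pics/w1.png",c["image"]);np.savez("w1.npz",**c)
s=robot.get_state();print(s["time"],s["ee_pos"],s["joints"]);print(R.from_quat(s["ee_rot"]).as_matrix().round(3))
E
```

```text
3.075 [0.51981889 0.11318849 0.27167994] [-0.00410615  0.07556542  1.68541438 -0.0084683   1.39000544 -0.09213299]
[[-0.09   0.996 -0.009]
 [ 0.996  0.089 -0.008]
 [-0.007 -0.01  -1.   ]]
```

View pics/w1.png

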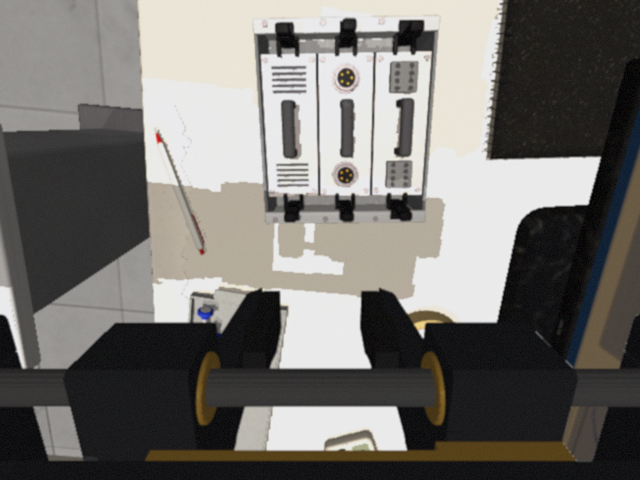

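The wrist view shows the socket module in the middle slot, with sockets at px (346,77) and (346,175), its handle at (347,127), and levers at (347,35) and (347,207). Now I localise it.

```bash
python3 - <<'E'
import numpy as np,cv2
from h import *
c=dict(np.load("w1.npz"));w=cloud(c)
sub=w[5:235,240:450].reshape(-1,3);m=(sub[:,2]>.07)&(sub[:,2]<.08)
r=cv2.minAreaRect((sub[m][:,:2]*1000).astype(np.float32));print("frame",r)
print("panel z",np.nanmedian(w[140:160,325:333,2]), "bench",np.nanmedian(w[240:280,455:480,2]))
def blob(u0,u1,v0,v1,lo,hi,name):
    s=w[v0:v1,u0:u1].reshape(-1,3);m=(s[:,2]>lo)&(s[:,2]<hi);s=s[m]
    r=cv2.minAreaRect((s[:,:2]*1000).astype(np.float32))
    print(name,m.sum(),np.median(s,0).round(4),s[:,2].max().round(4),[np.round(k,1) for k in r])
blob(332,362,90,165,.098,.115,"handle mid")
blob(275,305,90,165,.098,.115,"handle L");blob(390,420,90,165,.098,.115,"handle R")
blob(330,364,8,58,.113,.13,"lever +y");blob(330,364,185,228,.113,.13,"lever -y")
blob(270,300,8,60,.113,.13,"lever L+");blob(395,430,8,60,.113,.13,"lever R+")
blob(270,310,185,228,.113,.13,"lever L-");blob(385,420,185,228,.113,.13,"lever R-")
for n,(u,v) in dict(s1=(346,77),s2=(346,175)).items(): print(n,w[v,u])
# same in scene & side
for n in("scene","side"):
    c=dict(np.load(n+"0.npz"));ww=cloud(c)
    s=ww.reshape(-1,3);f=lambda a:a
    q=s-[.53,.189,0];a=np.radians(5.5);x=q[:,0]*np.cos(a)+q[:,1]*np.sin(a);y=-q[:,0]*np.sin(a)+q[:,1]*np.cos(a)
    for nm,mm in (("handle",(abs(x)<15)&0 if 0 else (abs(x)<.015)&(abs(y)<.03)&(s[:,2]>.098)&(s[:,2]<.115)),("lev+",(abs(x)<.015)&(y>.05)&(y<.08)&(s[:,2]>.105)&(s[:,2]<.13)),("lev-",(abs(x)<.015)&(y<-.05)&(y>-.08)&(s[:,2]>.105)&(s[:,2]<.13))):
        print(n,nm,mm.sum(),np.median(s[mm],0).round(4),s[mm][:,2].max().round(4))
E
```

```text
frame ((530.9051513671875, 189.57835388183594), (147.45889282226562, 167.66952514648438), 5.99247932434082)
panel z 0.07860314289868553 bench -0.0009405952263709913
handle mid 755 [0.5304 0.1901 0.106 ] 0.1086 [array([530.6, 189.6]), array([ 9.6, 43.5]), np.float64(6.4)]
handle L 760 [0.4854 0.1856 0.106 ] 0.1083 [array([485. , 184.6]), array([10.1, 44. ]), np.float64(6.0)]
handle R 793 [0.5755 0.195  0.106 ] 0.1089 [array([576.6, 194.2]), array([10.6, 43.8]), np.float64(6.2)]
lever +y 211 [0.5236 0.2565 0.12  ] 0.1218 [array([523.5, 257. ]), array([9.8, 8.7]), np.float64(9.5)]
lever -y 131 [0.5376 0.1243 0.1199] 0.1224 [array([538. , 123.8]), array([9.7, 7.8]), np.float64(5.8)]
lever L+ 208 [0.4783 0.2501 0.12  ] 0.1223 [array([478.1, 250.6]), array([10. ,  7.8]), np.float64(4.3)]
lever R+ 213 [0.5688 0.2598 0.1199] 0.1225 [array([569.4, 260.3]), array([10.,  8.]), np.float64(5.8)]
lever L- 135 [0.4922 0.1194 0.12  ] 0.1218 [array([492.2, 118.5]), array([9.6, 7.6]), np.float64(1.7)]
lever R- 145 [0.5829 0.1288 0.1197] 0.1218 [array([583.4, 128. ]), array([10. ,  7.8]), np.float64(4.4)]
s1 [0.52651358 0.22831679 0.08450844]
s2 [0.53515249 0.15142859 0.08463043]
scene handle 101 [0.5298 0.1872 0.106 ] 0.1098
scene lev+ 42 [0.5232 0.2551 0.1154] 0.1224
scene lev- 43 [0.5369 0.1216 0.117 ] 0.1238
side handle 50 [0.5273 0.1844 0.1044] 0.1077
side lev+ 32 [0.5213 0.2561 0.1132] 0.1206
side lev- 31 [0.5344 0.1224 0.1124] 0.1206
```

The module centre is (0.5306, 0.1896) with yaw 6.0° and underside z≈0.010, and the views agree to 2–3 mm. I now move above the gap inside the +y lever with the fingers shut.

Emit:
{"api": "carry_out", "payload": {
  "linear": [
    [0.94, 0.14, 0.9],
    [0.94, 0.14, 0.9],
    [0.94, 0.14, 0.9],
    [0.94, 0.14, 0.9],
    [0.94, 0.14, 0.9],
    [0, 0, 0],
    [0, 0, 0]
  ],
  "rot": [
    [0, 0, -0.18],
    [0, 0, 0],
    [0, 0, 0],
    [0, 0, 0],
    [0, 0, 0],
    [0, 0, 0],
    [0, 0, 0]
  ],
  "hand": 0,
  "grip_force": 20
}}

```text
time: 3.95
ee_pos: [0.5263, 0.232, 0.155]
ee_rot: [0.67, 0.742, -0.006, -0.0]
force: [1.0, 0.1, 0.5]
width: 0.005
```

```bash
cat >> h.py <<'E'
from scipy.spatial.transform import Rotation as R
C0=np.array([.5306,.1896]);YAW=np.radians(6.0)
def tomod(p):
    q=np.asarray(p)[:2]-C0;c,s=np.cos(YAW),np.sin(YAW)
    return np.array([c*q[0]+s*q[1],-s*q[0]+c*q[1]])*1000
def st():
    from bench import robot
    s=robot.get_state();M=R.from_quat(s["ee_rot"]).as_matrix()
    print("t",round(s["time"],2),"pos",s["ee_pos"].round(4),"mod mm",tomod(s["ee_pos"]).round(1),"yaw_y",np.degrees(np.arctan2(M[1,1],M[0,1])).round(2),"zcol",M[:,2].round(3),"F",s["force"].round(1),"w",round(float(s["width"]),3))
    return s
def snap(cam,name,roi=None,f=1):
    from bench import robot
    c=robot.capture(cam);np.savez(name+".npz",**c);im=c["image"]
    if roi: im=im[roi[1]:roi[3],roi[0]:roi[2]]
    if f!=1: im=cv2.resize(im,None,fx=f,fy=f,interpolation=cv2.INTER_CUBIC)
    cv2.imwrite(f"pics/{name}.png",im);return c
E
python3 - <<'E'
from h import *
st();snap("side","s2",(240,120,380,275),4);snap("scene","c2",(190,120,340,270),4);st()
E
```

```text
t 3.95 pos [0.5263 0.232  0.155 ] mod mm [ 0.1 42.6] yaw_y 5.87 zcol [-0.009 -0.009 -1.   ] F [1.  0.1 0.5] w 0.005
t 4.05 pos [0.5264 0.2317 0.1552] mod mm [ 0.2 42.3] yaw_y 5.83 zcol [-0.009 -0.009 -1.   ] F [ 0.3  0.5 -0.1] w 0.004
```

View pics/s2.png

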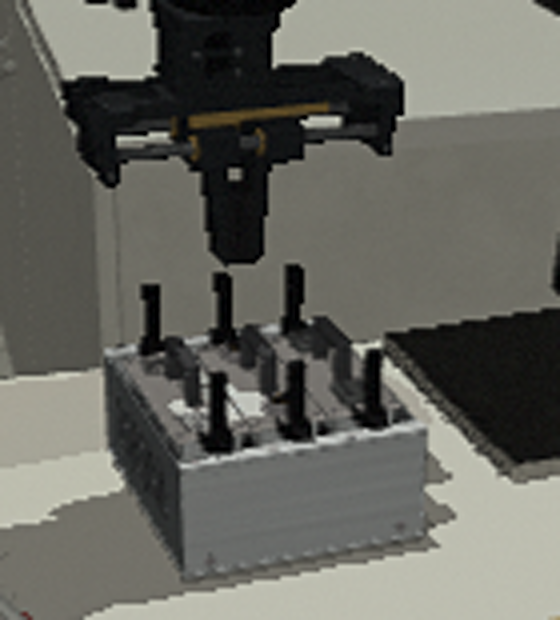

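View pics/c2.png

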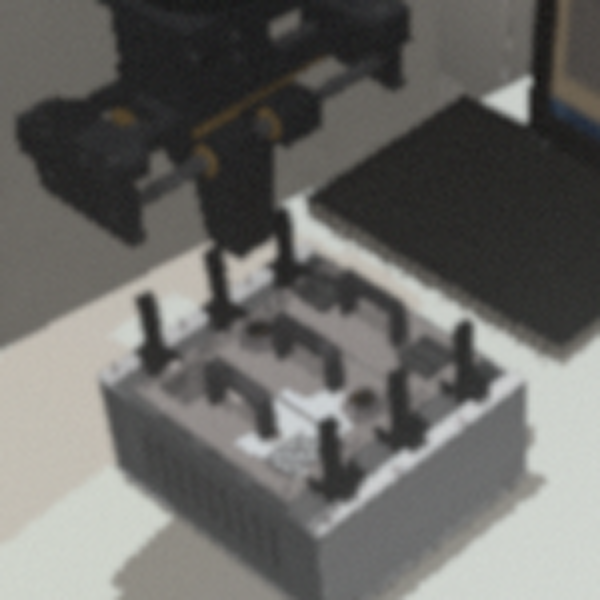

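Emit:
{"api": "carry_out", "payload": {
  "linear": [
    [0, 0, 0.7],
    [0, 0, 0.7],
    [0, 0, 0]
  ],
  "rot": [
    [0, 0, 0],
    [0, 0, 0],
    [0, 0, 0]
  ]
}}

```text
time: 4.42
ee_pos: [0.5267, 0.23, 0.1188]
ee_rot: [0.671, 0.741, -0.006, 0.0]
force: [0.0, -0.2, -0.4]
width: 0.006
```

Emit:
{"api": "carry_out", "payload": {
  "linear": [
    [0.3, 0, 0],
    [0.2, 0, 0],
    [0, 0, 0]
  ],
  "rot": [
    [0, 0, 0],
    [0, 0, 0],
    [0, 0, 0]
  ]
}}

```text
time: 4.8
ee_pos: [0.5258, 0.2435, 0.1191]
ee_rot: [0.671, 0.741, -0.005, 0.0]
force: [0.2, -1.0, 0.4]
width: 0.005
```

```bash
python3 -c "
from h import *
st()"
```

```text
t 4.8 pos [0.5258 0.2435 0.1191] mod mm [ 0.9 54.1] yaw_y 5.71 zcol [-0.006 -0.008 -1.   ] F [ 0.2 -1.   0.4] w 0.005
```

Emit:
{"api": "carry_out", "payload": {
  "linear": [
    [0.3, 0, 0],
    [0.3, 0, 0],
    [0.3, 0, 0],
    [0, 0, 0]
  ],
  "rot": [
    [0, 0, 0],
    [0, 0, 0],
    [0, 0, 0],
    [0, 0, 0]
  ]
}}

```text
time: 5.3
ee_pos: [0.5246, 0.2633, 0.1208]
ee_rot: [0.671, 0.742, -0.008, 0.004]
force: [-0.4, -3.2, 2.8]
width: 0.008
```

```bash
python3 - <<'E'
from h import *
st();snap("side","s3",(240,120,380,275),4)
E
```

```text
t 5.3 pos [0.5246 0.2633 0.1208] mod mm [ 1.7 73.9] yaw_y 5.76 zcol [-0.005 -0.017 -1.   ] F [-0.4 -3.2  2.8] w 0.008
```

View pics/s3.png

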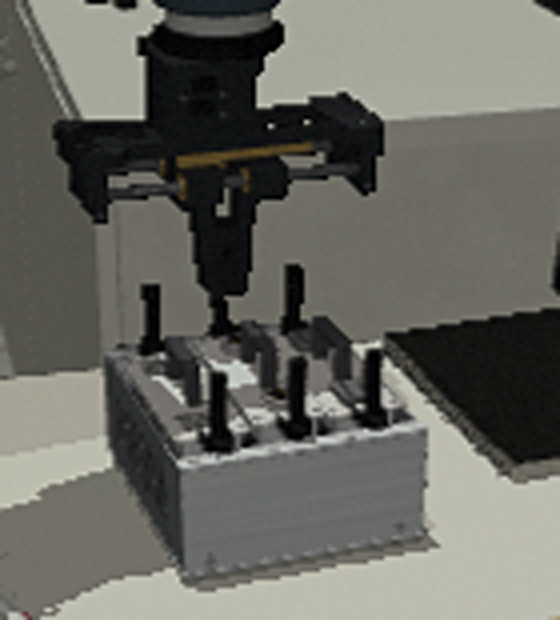

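Emit:
{"api": "carry_out", "payload": {
  "linear": [
    [0.3, -0.07, 0.1],
    [0.15, 0, 0.05],
    [0, 0, 0],
    [0, 0, 0]
  ],
  "rot": [
    [0, 0, 0],
    [0, 0, 0],
    [0, 0, 0],
    [0, 0, 0]
  ]
}}

```text
time: 5.85
ee_pos: [0.5241, 0.2681, 0.1198]
ee_rot: [0.671, 0.742, -0.012, 0.009]
force: [0.0, -2.9, 2.9]
width: 0.004
```

```bash
python3 - <<'E'
from h import *
st();snap("wrist","w4",(200,0,500,300),2)
E
```

```text
t 5.85 pos [0.5241 0.2681 0.1198] mod mm [ 1.8 78.7] yaw_y 5.75 zcol [-0.002 -0.03  -1.   ] F [ 0.  -2.9  2.9] w 0.004
```

View pics/w4.png

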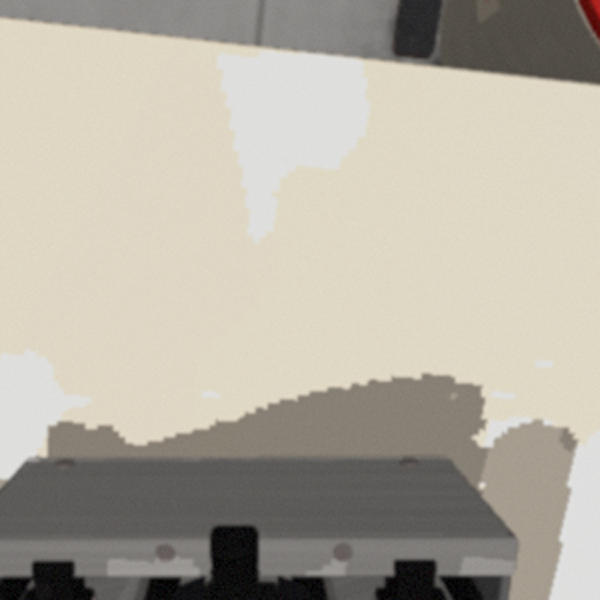

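The lever tip stands out over the rail at crop px (235,530). I measure its angle from the depth.

```bash
cat >> h.py <<'E'
def inmod(w):
    q=w.reshape(-1,3).copy();c,s=np.cos(YAW),np.sin(YAW)
    x=q[:,0]-C0[0];y=q[:,1]-C0[1];q[:,0]=c*x+s*y;q[:,1]=-s*x+c*y
    return q*1000
E
python3 - <<'E'
from h import *
for n in("w4","s3"):
    m=inmod(cloud(dict(np.load(n+".npz"))))
    m=m[(abs(m[:,0])<5)&(m[:,1]>60)&(m[:,1]<120)&(m[:,2]>80)&(m[:,2]<125)]
    for y in range(60,112,3):
        k=(m[:,1]>=y)&(m[:,1]<y+3)
        if k.sum():print(n,y,k.sum(),m[k][:,2].min().round(1),m[k][:,2].max().round(1))
E
```

```text
w4 60 3 83.4 83.7
w4 63 6 87.2 87.9
w4 66 7 87.8 90.2
w4 69 5 90.1 92.9
w4 72 6 92.6 94.8
w4 75 6 95.4 124.8
w4 78 7 98.2 100.1
w4 81 8 100.7 124.9
w4 84 326 104.1 125.0
w4 87 272 103.9 125.0
w4 90 90 107.4 111.1
w4 93 86 110.2 113.9
w4 96 172 109.7 114.9
w4 99 225 108.4 115.0
s3 60 3 83.0 111.7
s3 63 16 82.1 123.7
s3 66 15 83.0 123.3
s3 69 9 84.2 119.4
s3 72 7 86.2 123.0
s3 75 5 93.1 98.6
s3 78 4 89.2 94.4
s3 81 1 96.5 96.5
```

The lever is at about 0.86 rad. One small extra push, then back off and rise.

Emit:
{"api": "carry_out", "payload": {
  "linear": [
    [0.2, -0.05, 0],
    [0.15, 0, 0],
    [0, 0, 0]
  ],
  "rot": [
    [0, 0, 0],
    [0, 0, 0],
    [0, 0, 0]
  ]
}}

```text
time: 6.28
ee_pos: [0.5243, 0.2715, 0.1217]
ee_rot: [0.67, 0.742, -0.015, 0.014]
force: [-2.1, -4.4, 3.5]
width: 0.002
```

Emit:
{"api": "carry_out", "payload": {
  "linear": [
    [-0.4, 0, 0],
    [-0.6, 0, -0.6],
    [-0.3, 0, -1],
    [0, 0, -0.6],
    [0, 0, 0]
  ],
  "rot": [
    [0, 0, 0],
    [0, 0, 0],
    [0, 0, 0],
    [0, 0, 0],
    [0, 0, 0]
  ]
}}

```text
time: 6.9
ee_pos: [0.5276, 0.2407, 0.1813]
ee_rot: [0.67, 0.742, -0.013, 0.013]
force: [0.5, -0.3, -0.1]
width: 0.004
```

```bash
python3 - <<'E'
from h import *
st();c=snap("scene","c5",(190,120,340,270),4)
snap("side","s5",(240,120,380,275),4)
E
```

```text
t 6.9 pos [0.5276 0.2407 0.1813] mod mm [ 2.4 51.2] yaw_y 5.77 zcol [ 0.002 -0.037 -0.999] F [ 0.5 -0.3 -0.1] w 0.004
```

View pics/c5.png

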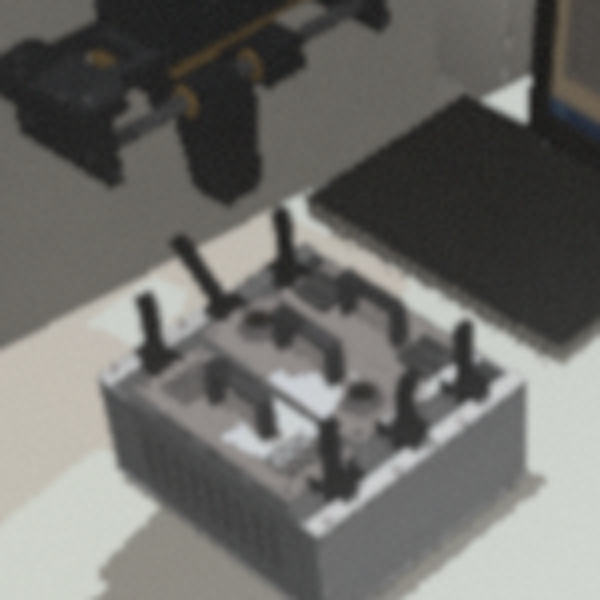

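The +y lever is fully out at px (200,270) in the zoom, and the -y lever has started to swing. I move over to its inner side and straighten the small tilt.

Emit:
{"api": "carry_out", "payload": {
  "linear": [
    [-0.95, -0.05, 0.2],
    [-0.95, -0.05, 0.3],
    [-0.95, 0, 0.3],
    [-0.95, 0, 0.3],
    [0, 0, 0],
    [0, 0, 0]
  ],
  "rot": [
    [0, 0.42, -0.05],
    [0, 0, 0],
    [0, 0, 0],
    [0, 0, 0],
    [0, 0, 0],
    [0, 0, 0]
  ]
}}

```text
time: 7.75
ee_pos: [0.5304, 0.1452, 0.1465]
ee_rot: [0.668, 0.744, -0.005, -0.005]
force: [0.1, 0.8, -0.3]
width: 0.003
```

```bash
python3 - <<'E'
from h import *
st()
E
```

```text
t 7.75 pos [0.5304 0.1452 0.1465] mod mm [ -4.8 -44.2] yaw_y 6.21 zcol [-0.013 -0.    -1.   ] F [ 0.1  0.8 -0.3] w 0.003
```

Emit:
{"api": "carry_out", "payload": {
  "linear": [
    [0, 0.19, 0.4],
    [0, 0, 0.7],
    [0, 0, 0]
  ],
  "rot": [
    [0, 0, 0],
    [0, 0, 0],
    [0, 0, 0]
  ]
}}

```text
time: 8.12
ee_pos: [0.5345, 0.1476, 0.1166]
ee_rot: [0.667, 0.745, -0.005, -0.005]
force: [-0.0, -0.0, -0.1]
width: 0.004
```

Emit:
{"api": "carry_out", "payload": {
  "linear": [
    [-0.4, 0, 0],
    [-0.35, 0, 0],
    [-0.3, 0, 0],
    [0, 0, 0]
  ],
  "rot": [
    [0, 0, 0],
    [0, 0, 0],
    [0, 0, 0],
    [0, 0, 0]
  ]
}}

```text
time: 8.62
ee_pos: [0.5376, 0.1213, 0.1171]
ee_rot: [0.667, 0.745, -0.003, -0.006]
force: [-1.3, 2.8, 0.2]
width: 0.004
```

```bash
python3 - <<'E'
from h import *
st();snap("side","s6",(240,120,380,275),4)
E
```

```text
t 8.62 pos [0.5376 0.1213 0.1171] mod mm [ -0.2 -68.6] yaw_y 6.35 zcol [-0.014  0.003 -1.   ] F [-1.3  2.8  0.2] w 0.004
```

View pics/s6.png

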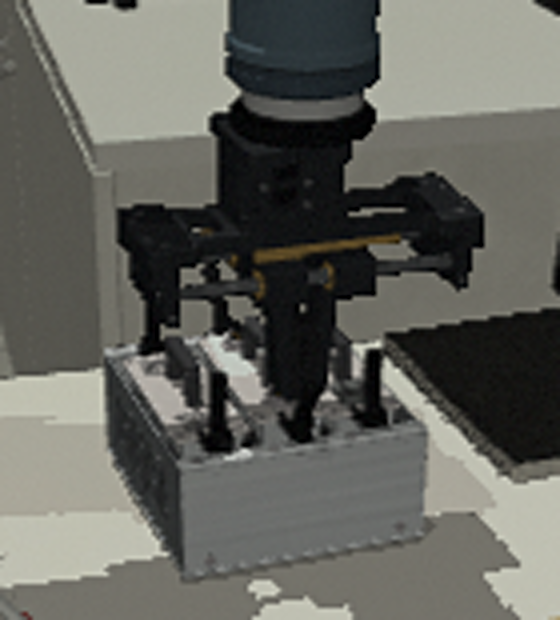

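Emit:
{"api": "carry_out", "payload": {
  "linear": [
    [-0.3, 0, 0],
    [-0.25, 0, 0],
    [-0.15, 0, 0],
    [0, 0, 0]
  ],
  "rot": [
    [0, 0, 0],
    [0, 0, 0],
    [0, 0, 0],
    [0, 0, 0]
  ]
}}

```text
time: 9.18
ee_pos: [0.5406, 0.1045, 0.1187]
ee_rot: [0.667, 0.745, -0.002, -0.006]
force: [-0.2, 3.3, 1.9]
width: 0.004
```

```bash
python3 - <<'E'
from h import *
st();c=snap("side","s7",(240,120,380,275),4);c2=snap("scene","c7",(190,120,340,270),4)
for c in(c,c2):
    m=inmod(cloud(c));m=m[(abs(m[:,0])<8)&(m[:,1]<-70)&(m[:,1]>-120)&(m[:,2]>78)&(m[:,2]<125)]
    print(m[np.argsort(m[:,1])][:40:2].round(0).tolist())
E
```

```text
t 9.18 pos [0.5406 0.1045 0.1187] mod mm [  1.1 -85.7] yaw_y 6.37 zcol [-0.011  0.005 -1.   ] F [-0.2  3.3  1.9] w 0.004
[[2.0, -110.0, 106.0], [0.0, -108.0, 107.0], [-2.0, -107.0, 107.0], [-2.0, -107.0, 110.0], [-1.0, -106.0, 112.0], [-3.0, -106.0, 109.0], [1.0, -106.0, 109.0], [4.0, -104.0, 110.0], [-4.0, -101.0, 103.0], [-5.0, -97.0, 120.0], [-0.0, -96.0, 119.0], [-5.0, -96.0, 100.0], [5.0, -95.0, 125.0], [0.0, -95.0, 114.0], [3.0, -95.0, 111.0], [-4.0, -95.0, 109.0], [5.0, -95.0, 122.0], [-4.0, -95.0, 112.0], [8.0, -95.0, 110.0], [-2.0, -94.0, 114.0]]
[[1.0, -111.0, 111.0], [5.0, -109.0, 107.0], [4.0, -108.0, 112.0], [-4.0, -108.0, 112.0], [7.0, -107.0, 107.0], [-1.0, -107.0, 110.0], [2.0, -107.0, 110.0], [4.0, -105.0, 111.0], [7.0, -105.0, 111.0], [3.0, -104.0, 110.0], [-2.0, -103.0, 110.0], [-0.0, -101.0, 111.0], [0.0, -101.0, 105.0], [-2.0, -100.0, 103.0], [5.0, -98.0, 108.0], [1.0, -97.0, 107.0], [-2.0, -97.0, 101.0], [-7.0, -97.0, 113.0], [-2.0, -97.0, 103.0], [-5.0, -96.0, 122.0]]
```

View pics/c7.png

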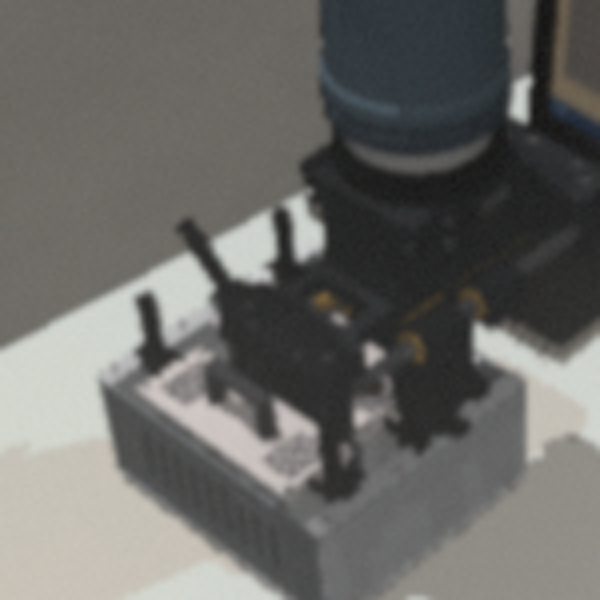

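Emit:
{"api": "carry_out", "payload": {
  "linear": [
    [0.4, 0, 0],
    [0.3, 0, -0.5],
    [0, 0, -1],
    [0, 0, -1],
    [0, 0, -1],
    [0, 0, -1],
    [0, 0, -1],
    [0, 0, 0]
  ],
  "rot": [
    [0, 0, 0],
    [0, 0, 0],
    [0, 0, 0],
    [0, 0, 0],
    [0, 0, 0],
    [0, 0, 0],
    [0, 0, 0],
    [0, 0, 0]
  ],
  "hand": 0.35
}}

```text
time: 10.28
ee_pos: [0.5395, 0.1229, 0.2632]
ee_rot: [0.666, 0.746, -0.004, -0.003]
force: [0.3, -0.2, -0.1]
width: 0.348
```

```bash
python3 - <<'E'
from h import *
st();c=snap("wrist","w8")
m=inmod(cloud(c)).reshape(480,640,3)
def blob(nm,x0,x1,y0,y1,lo,hi):
    s=m.reshape(-1,3);k=(s[:,0]>x0)&(s[:,0]<x1)&(s[:,1]>y0)&(s[:,1]<y1)&(s[:,2]>lo)&(s[:,2]<hi);s=s[k]
    if len(s)<5: print(nm,len(s));return
    print(nm,len(s),np.median(s,0).round(1),"ymin/max",s[:,1].min().round(1),s[:,1].max().round(1),"z",s[:,2].max().round(1),cv2.minAreaRect(s[:,:2].astype(np.float32)))
blob("handle",-15,15,-30,30,105,125)
blob("panel L+",-17,17,20,50,78,95);blob("panel -",-17,17,-50,-20,78,95)
blob("lev+",-10,10,80,120,85,130);blob("lev-",-10,10,-120,-80,85,130)
blob("hL",-60,-30,-30,30,100,125);blob("hR",30,60,-30,30,100,125)
for sx in(-46,46):
  for sy in(-66,66): blob(f"nl{sx,sy}",sx-9,sx+9,sy-15,sy+15,113,130)
E
```

```text
t 10.28 pos [0.5395 0.1229 0.2632] mod mm [  1.8 -67.2] yaw_y 6.51 zcol [-0.01  -0.001 -1.   ] F [ 0.3 -0.2 -0.1] w 0.348
handle 790 [  0.4  -1.1 114. ] ymin/max -23.3 19.9 z 116.3 ((0.6523227691650391, -1.7079238891601562), (9.624846458435059, 43.23802947998047), 0.2582280933856964)
panel L+ 1772 [-0.  35.3 87.1] ymin/max 20.4 50.0 z 94.5 ((0.1570568084716797, 35.15971755981445), (29.546337127685547, 33.56873321533203), 89.8482437133789)
panel - 1356 [ -0.2 -35.4  87.1] ymin/max -50.0 -20.0 z 94.6 ((-0.011522293090820312, -35.01765441894531), (29.977296829223633, 33.98879623413086), 89.9168701171875)
lev+ 298 [  0.3  85.3 105.5] ymin/max 80.0 89.9 z 111.7 ((0.3189096450805664, 84.97367095947266), (9.835792541503906, 9.920955657958984), 0.059189073741436005)
lev- 383 [  0.4 -90.9 106.7] ymin/max -103.1 -80.2 z 114.0 ((0.31635522842407227, -91.64261627197266), (10.027200698852539, 22.928768157958984), 0.48208606243133545)
hL 783 [-45.2   0.9 106. ] ymin/max -22.0 21.8 z 108.5 ((-45.79928970336914, -0.10413742065429688), (10.357183456420898, 43.738040924072266), 0.34288039803504944)
hR 787 [ 45.5   0.9 106. ] ymin/max -21.5 21.8 z 108.8 ((46.02688217163086, 0.15172576904296875), (43.2747917175293, 10.14486026763916), 89.83245849609375)
nl(-46, -66) 141 [-45.4 -65.8 119.8] ymin/max -70.0 -62.6 z 122.0 ((-45.58611297607422, -66.32273864746094), (9.731135368347168, 7.284121990203857), 0.6475366950035095)
nl(-46, 66) 213 [-45.2  65.7 120. ] ymin/max 62.1 69.9 z 123.6 ((-45.50748825073242, 66.19624328613281), (7.727566242218018, 9.507953643798828), 87.47042846679688)
nl(46, -66) 149 [ 45.8 -65.7 119.9] ymin/max -70.9 -62.4 z 122.6 ((45.88764572143555, -66.63215637207031), (8.56043815612793, 9.642059326171875), 89.96419525146484)
nl(46, 66) 212 [ 45.5  65.7 120. ] ymin/max 62.5 69.9 z 122.6 ((45.758358001708984, 66.29785919189453), (10.036669731140137, 7.3401055335998535), 1.452447772026062)
```

View pics/w8.png

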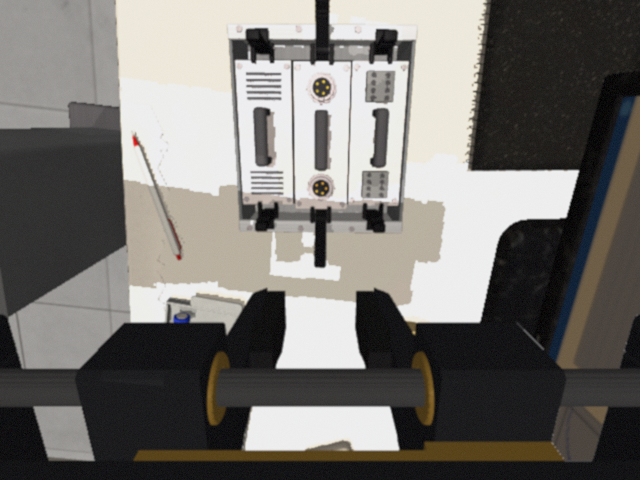

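```bash
python3 - <<'E'
from h import *
m=inmod(cloud(dict(np.load("w8.npz"))));m=m[(abs(m[:,0])<4)&(m[:,2]>90)&(m[:,2]<130)]
for s in(1,-1):
    y=m[:,1]*s
    print(s,[(k,np.median(m[(y>=k)&(y<k+2)][:,2]).round(1)) for k in range(74,104,2) if ((y>=k)&(y<k+2)).sum()>3])
E
```

```text
1 [(74, np.float64(97.3)), (76, np.float64(98.8)), (78, np.float64(100.4)), (80, np.float64(102.1)), (82, np.float64(103.9)), (84, np.float64(105.5)), (86, np.float64(107.3)), (88, np.float64(108.6))]
-1 [(74, np.float64(94.2)), (76, np.float64(95.7)), (78, np.float64(96.9)), (80, np.float64(98.3)), (82, np.float64(100.3)), (84, np.float64(102.1)), (86, np.float64(103.6)), (88, np.float64(105.4)), (90, np.float64(107.1)), (92, np.float64(108.4)), (94, np.float64(109.7)), (96, np.float64(111.6)), (98, np.float64(113.1)), (100, np.float64(113.0)), (102, np.float64(111.6))]
```

Both levers read about 0.89 and 0.90 rad from their slopes. The module is level and 8 mm up, and the neighbours are unchanged. I go above the handle next.

Emit:
{"api": "carry_out", "payload": {
  "linear": [
    [0.65, -0.05, 1],
    [0.65, 0, 1],
    [0.65, 0, 1],
    [0.65, 0, 0.8],
    [0, 0, 0],
    [0, 0, 0]
  ],
  "rot": [
    [-0.11, 0, 0.08],
    [0, 0, 0],
    [0, 0, 0],
    [0, 0, 0],
    [0, 0, 0],
    [0, 0, 0]
  ],
  "hand": 0.35
}}

```text
time: 11.08
ee_pos: [0.525, 0.1879, 0.1571]
ee_rot: [0.668, 0.744, -0.006, -0.004]
force: [0.2, 0.8, 0.0]
width: 0.348
```

```bash
python3 - <<'E'
from h import *
st()
E
```

```text
t 11.07 pos [0.525  0.1879 0.1571] mod mm [-5.7 -1.1] yaw_y 6.1 zcol [-0.013 -0.004 -1.   ] F [0.2 0.8 0. ] w 0.348
```

Emit:
{"api": "carry_out", "payload": {
  "linear": [
    [0, 0.25, 0],
    [0, 0, 0],
    [0, 0, 0]
  ],
  "rot": [
    [-0.15, 0, 0],
    [0, 0, 0],
    [0, 0, 0]
  ]
}}

```text
time: 11.45
ee_pos: [0.5332, 0.1874, 0.159]
ee_rot: [0.669, 0.743, 0.001, 0.002]
force: [1.4, -0.6, 1.0]
width: 0.35
```

```bash
python3 - <<'E'
from h import *
st()
E
```

```text
t 11.45 pos [0.5332 0.1874 0.159 ] mod mm [ 2.3 -2.5] yaw_y 6.01 zcol [ 0.004 -0.002 -1.   ] F [ 1.4 -0.6  1. ] w 0.35
```

Emit:
{"api": "carry_out", "payload": {
  "linear": [
    [0, -0.07, 0.6],
    [0, 0, 0.7],
    [0, 0, 0.5],
    [0, 0, 0.2],
    [0, 0, 0]
  ],
  "rot": [
    [0, 0, 0],
    [0, 0, 0],
    [0, 0, 0],
    [0, 0, 0],
    [0, 0, 0]
  ]
}}

```text
time: 12.08
ee_pos: [0.5307, 0.1867, 0.1044]
ee_rot: [0.669, 0.743, -0.0, 0.002]
force: [-0.5, -1.3, -0.0]
width: 0.349
```

```bash
python3 - <<'E'
from h import *
st();snap("side","s9",(240,120,380,275),4)
E
```

```text
t 12.07 pos [0.5307 0.1867 0.1044] mod mm [-0.2 -2.9] yaw_y 5.99 zcol [ 0.002 -0.002 -1.   ] F [-0.5 -1.3 -0. ] w 0.349
```

View pics/s9.png

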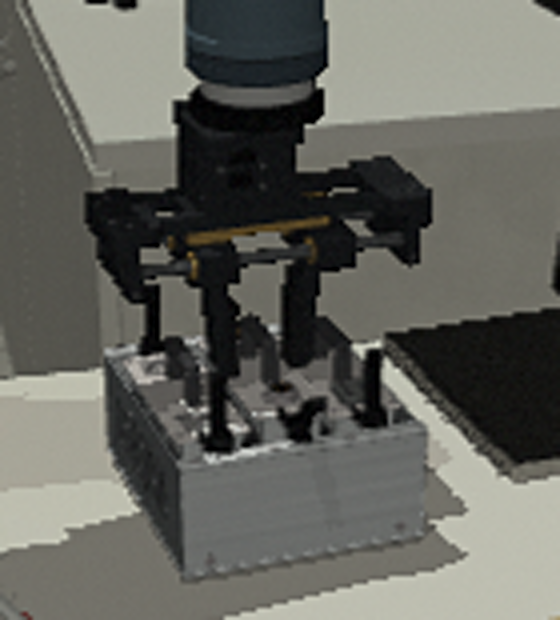

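The fingers straddle the handle, and contact force is near zero. I close the gripper.

Emit:
{"api": "carry_out", "payload": {
  "linear": [
    [0, 0, -0.06],
    [0, 0, 0],
    [0, 0, 0],
    [0, 0, 0],
    [0, 0, 0]
  ],
  "rot": [
    [0, 0, 0],
    [0, 0, 0],
    [0, 0, 0],
    [0, 0, 0],
    [0, 0, 0]
  ],
  "hand": 0,
  "grip_force": 40
}}

```text
time: 12.75
ee_pos: [0.5314, 0.1869, 0.1074]
ee_rot: [0.669, 0.743, 0.001, 0.002]
force: [0.1, -0.7, -0.8]
width: 0.104
```

Emit:
{"api": "carry_out", "payload": {
  "linear": [
    [0, 0, -0.3],
    [0, 0, -0.5],
    [0, 0, -0.6],
    [0, 0, 0]
  ],
  "rot": [
    [0, 0, 0],
    [0, 0, 0],
    [0, 0, 0],
    [0, 0, 0]
  ]
}}

```text
time: 13.25
ee_pos: [0.5312, 0.187, 0.1447]
ee_rot: [0.669, 0.743, 0.001, 0.002]
force: [-0.6, -0.6, -4.5]
width: 0.101
```

```bash
python3 - <<'E'
from h import *
st();snap("side","s10",(240,120,380,275),4)
E
```

```text
t 13.25 pos [0.5312 0.187  0.1447] mod mm [ 0.3 -2.7] yaw_y 6.0 zcol [ 0.004 -0.002 -1.   ] F [-0.6 -0.6 -4.5] w 0.101
```

View pics/s10.png

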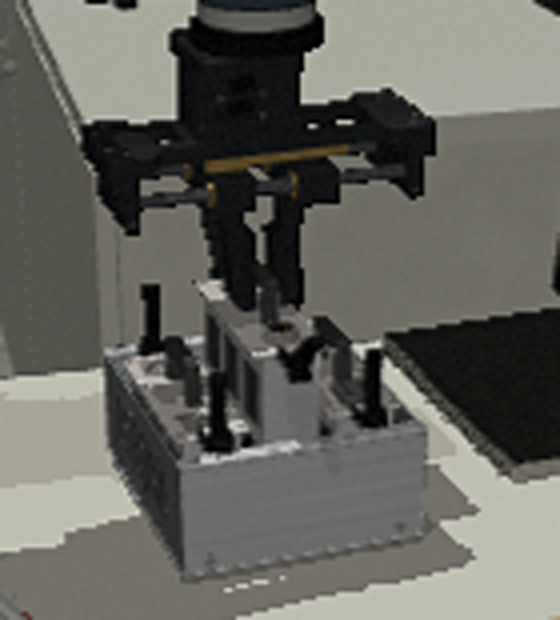

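The module (about 4.5 N) comes up level. I lift it clear.

Emit:
{"api": "carry_out", "payload": {
  "linear": [
    [0, 0, -0.7],
    [0, 0, -0.8],
    [0, 0, -0.8],
    [0, 0, -0.8],
    [0, 0, -0.8],
    [0, 0, -0.5],
    [0, 0, 0]
  ],
  "rot": [
    [0, 0, 0],
    [0, 0, 0],
    [0, 0, 0],
    [0, 0, 0],
    [0, 0, 0],
    [0, 0, 0],
    [0, 0, 0]
  ]
}}

```text
time: 14.18
ee_pos: [0.5291, 0.1871, 0.261]
ee_rot: [0.669, 0.743, -0.001, 0.001]
force: [-0.5, -0.0, -4.0]
width: 0.103
```

```bash
python3 - <<'E'
from h import *
st()
# tray fit from scene0 and side0 using image edges of the tray: hand-picked rim corners, crops /3
c1=dict(np.load("scene0.npz"));w1=cloud(c1);c2=dict(np.load("side0.npz"));w2=cloud(c2)
# floor: flat gray pixels region
for n,c,w in(("scene",c1,w1),("side",c2,w2)):
    hsv=cv2.cvtColor(c["image"],cv2.COLOR_BGR2HSV)
    s=w.reshape(-1,3);h=hsv.reshape(-1,3)
    m=(s[:,0]>.33)&(s[:,0]<.52)&(s[:,1]>-.38)&(s[:,1]<.01)&(s[:,2]>-.01)&(s[:,2]<.03)&(h[:,2]>60)&(h[:,2]<165)&(h[:,1]<40)
    mask=m.reshape(480,640).astype(np.uint8)
    k,lab,stt,_=cv2.connectedComponentsWithStats(mask);i=1+stt[1:,4].argmax()
    q=s[(lab==i).ravel()]
    print(n,len(q),cv2.minAreaRect((q[:,:2]*1000).astype(np.float32)),np.median(q[:,2]))
    cv2.imwrite(f"pics/m_{n}.png",(lab==i).astype(np.uint8)*255)
    fl=q[(q[:,2]<.008)];print(" low",cv2.minAreaRect((fl[:,:2]*1000).astype(np.float32)))
    b=(h[:,0]>105)&(h[:,0]<130)&(h[:,1]>120)&(s[:,0]>.3)&(s[:,0]<.5)&(s[:,1]>-.4)&(s[:,1]<.02)
    print(" blue",s[b].min(0).round(3),s[b].max(0).round(3))
E
```

```text
t 14.18 pos [0.5291 0.1871 0.261 ] mod mm [-1.8 -2.4] yaw_y 6.0 zcol [ 0.001 -0.003 -1.   ] F [-0.5 -0.  -4. ] w 0.103
scene 12398 ((417.81964111328125, -178.27308654785156), (353.7653503417969, 119.94052124023438), 86.23944854736328) 0.003821554583617958
 low ((417.81964111328125, -178.27308654785156), (353.7653503417969, 119.94052124023438), 86.23944854736328)
 blue [ 0.371 -0.187  0.016] [ 0.421 -0.033  0.032]
side 8509 ((414.9495849609375, -174.3943328857422), (364.5474853515625, 126.91661834716797), 85.68998718261719) 0.002005738294186627
 low ((414.9495849609375, -174.3943328857422), (364.5474853515625, 126.91661834716797), 85.68998718261719)
 blue [ 0.368 -0.188 -0.   ] [ 0.423 -0.03   0.03 ]
```

The tray centre is about (0.418, -0.179) with yaw -3.8°. My target is tray (+28, -25) mm, which puts the TCP at about (0.444, -0.207). I carry the module over.

Emit:
{"api": "carry_out", "payload": {
  "linear": [
    [-0.4, -0.08, 0],
    [-0.7, -0.08, 0],
    [-0.8, -0.1, 0],
    [-0.8, -0.1, 0],
    [-0.8, -0.1, 0],
    [-0.8, -0.1, 0],
    [-0.8, -0.1, 0],
    [-0.8, -0.1, 0],
    [-0.8, -0.1, 0],
    [-0.8, -0.1, 0]
  ],
  "rot": [
    [0, 0, 0.2],
    [0, 0, 0.2],
    [0, 0, 0.2],
    [0, 0, 0.2],
    [0, 0, 0.2],
    [0, 0, 0.2],
    [0, 0, 0.2],
    [0, 0, 0.2],
    [0, 0, 0.2],
    [0, 0, 0.15]
  ]
}}

```text
time: 15.42
ee_pos: [0.501, -0.0157, 0.2535]
ee_rot: [0.735, 0.678, -0.007, -0.003]
force: [-0.5, 0.6, -4.0]
width: 0.104
```

```bash
cat >> h.py <<'E'
def togo(t,yaw=-3.76):
    s=st();M=R.from_quat(s["ee_rot"]).as_matrix();d=np.asarray(t)-s["ee_pos"]
    print("togo tool mm",(M.T@d*1000).round(1),"world",(d*1000).round(1),"dyaw about toolz deg",-(yaw-np.degrees(np.arctan2(M[1,1],M[0,1]))))
E
python3 -c "
from h import *
togo((.444,-.207,.2))"
```

```text
t 15.43 pos [ 0.501  -0.0157  0.2535] mod mm [ -50.9 -201.1] yaw_y -4.68 zcol [-0.014 -0.005 -1.   ] F [-0.5  0.6 -4. ] w 0.104
togo tool mm [-195.   -40.5   55.3] world [ -57.  -191.3  -53.5] dyaw about toolz deg -0.9176762839432806
```

Emit:
{"api": "carry_out", "payload": {
  "linear": [
    [-0.8, -0.18, 0],
    [-0.8, -0.18, 0],
    [-0.8, -0.18, 0.2],
    [-0.8, -0.18, 0.2],
    [-0.8, -0.18, 0.3],
    [-0.8, -0.18, 0.3],
    [-0.8, -0.18, 0.3],
    [-0.8, -0.18, 0.2],
    [-0.6, -0.1, 0.2],
    [0, 0, 0]
  ],
  "rot": [
    [-0.1, 0, -0.18],
    [0, 0, 0],
    [0, 0, 0],
    [0, 0, 0],
    [0, 0, 0],
    [0, 0, 0],
    [0, 0, 0],
    [0, 0, 0],
    [0, 0, 0],
    [0, 0, 0]
  ]
}}

```text
time: 16.68
ee_pos: [0.4377, -0.202, 0.2045]
ee_rot: [0.736, 0.677, -0.007, -0.005]
force: [0.5, 0.8, -4.2]
width: 0.103
```

```bash
python3 - <<'E'
from h import *
togo((.444,-.207,.14));c=snap("scene","c11",(200,180,500,480),2);snap("side","s11",(200,150,500,450),2)
E
```

```text
t 16.68 pos [ 0.4377 -0.202   0.2045] mod mm [-133.3 -379.8] yaw_y -4.76 zcol [-0.017 -0.002 -1.   ] F [ 0.5  0.8 -4.2] w 0.103
togo tool mm [-4.2  7.8 64.4] world [  6.3  -5.  -64.5] dyaw about toolz deg -1.0026799933455743
```

View pics/c11.png

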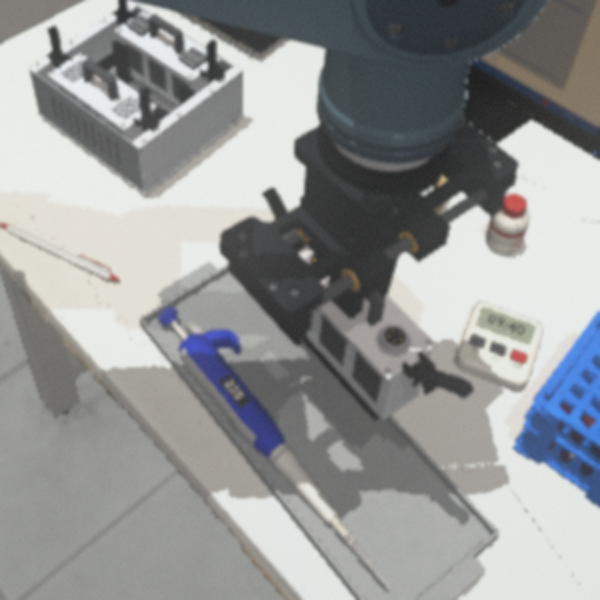

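View pics/s11.png

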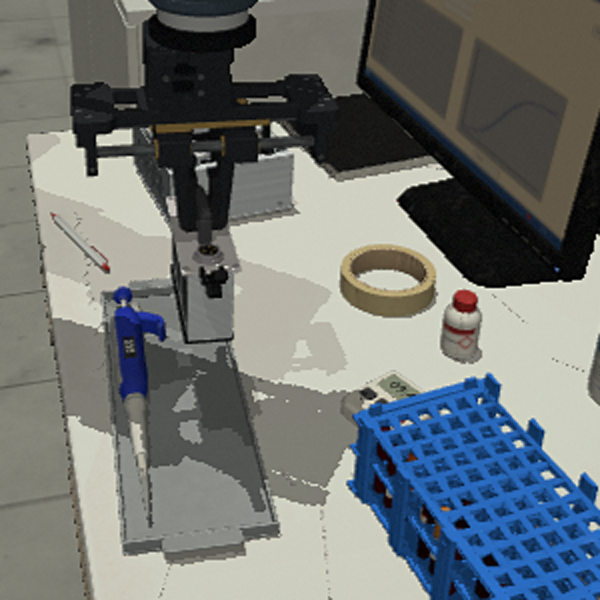

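The module hangs upright over the tray and the neighbours are still locked. I check the tray fit with a quick overlay and straighten the tool.

```bash
python3 - <<'E'
from h import *
def rect(hx,hy,z,ox=0,oy=0,cx=.4178,cy=-.179,yaw=-3.76):
    a=np.radians(yaw);c,s=np.cos(a),np.sin(a)
    P=np.array([(-hx+ox,-hy+oy,z),(hx+ox,-hy+oy,z),(hx+ox,hy+oy,z),(-hx+ox,hy+oy,z)])/1000
    return P@np.array([[c,-s,0],[s,c,0],[0,0,1]]).T+[cx,cy,0]
for n,roi in(("scene",(255,290,470,480)),("side",(235,270,350,440))):
    c=dict(np.load(n+"0.npz"))
    f=3 if n=="scene" else 4
    im=cv2.resize(c["image"],None,fx=f,fy=f,interpolation=cv2.INTER_CUBIC)
    for r,col in((rect(55,158,3),(0,0,255)),(rect(58,161,10),(0,255,0)),(rect(19,52,3,28,-25),(255,0,255)),(rect(22,57.5,72,28,-25),(255,255,0))):
        p=proj(c,r);cv2.polylines(im,[((p+.5)*f).astype(int)],True,col,1)
    a,b,d,e=[f*k for k in roi];cv2.imwrite(f"pics/{n}tray2.png",im[b:e,a:d][:600,:800])
E
```

```text
(no output)
```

View pics/scenetray2.png

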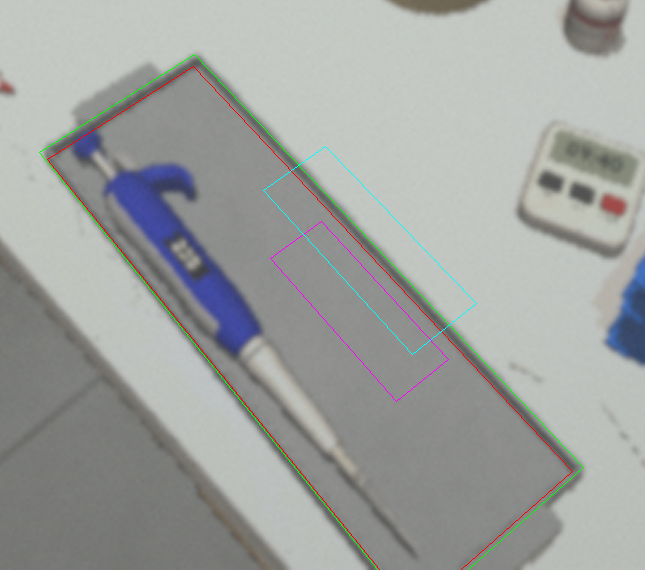

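View pics/sidetray2.png

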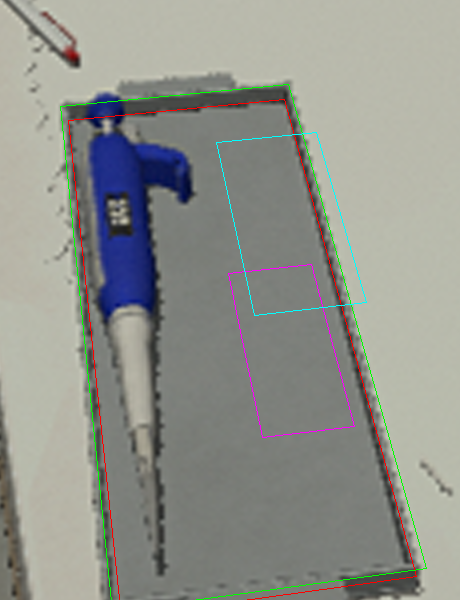

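The tray fit is good in both views. I align and descend to just above the floor.

Emit:
{"api": "carry_out", "payload": {
  "linear": [
    [-0.16, 0.22, 0.3],
    [0, 0, 0.6],
    [0, 0, 0.7],
    [0, 0, 0.7],
    [0, 0, 0.5],
    [0, 0, 0.3],
    [0, 0, 0]
  ],
  "rot": [
    [-0.2, 0, -0.2],
    [0, 0, 0],
    [0, 0, 0],
    [0, 0, 0],
    [0, 0, 0],
    [0, 0, 0],
    [0, 0, 0]
  ]
}}

```text
time: 17.65
ee_pos: [0.4445, -0.203, 0.1217]
ee_rot: [0.727, 0.686, -0.0, 0.002]
force: [0.3, -0.2, -4.3]
width: 0.102
```

```bash
python3 - <<'E'
from h import *
togo((.442,-.207,.0925))
E
```

```text
t 17.65 pos [ 0.4445 -0.203   0.1217] mod mm [-126.7 -381.4] yaw_y -3.34 zcol [ 0.002 -0.002 -1.   ] F [ 0.3 -0.2 -4.3] w 0.102
togo tool mm [-4.1 -2.3 29.2] world [ -2.5  -4.  -29.2] dyaw about toolz deg 0.418146020870517
```

Emit:
{"api": "carry_out", "payload": {
  "linear": [
    [-0.1, -0.08, 0.3],
    [0, 0, 0.3],
    [0, 0, 0.2],
    [0, 0, 0.1],
    [0, 0, 0]
  ],
  "rot": [
    [0, 0, 0.05],
    [0, 0, 0],
    [0, 0, 0],
    [0, 0, 0],
    [0, 0, 0]
  ]
}}

```text
time: 18.27
ee_pos: [0.4431, -0.2064, 0.0989]
ee_rot: [0.729, 0.684, 0.0, 0.003]
force: [0.2, -0.1, -3.2]
width: 0.103
```

```bash
python3 - <<'E'
from h import *
togo((.442,-.207,.0925));c=snap("side","s12",(230,200,400,370),4)
E
```

```text
t 18.27 pos [ 0.4431 -0.2064  0.0989] mod mm [-128.5 -384.7] yaw_y -3.62 zcol [ 0.004 -0.004 -1.   ] F [ 0.2 -0.1 -3.2] w 0.103
togo tool mm [-0.6 -1.   6.4] world [-1.1 -0.6 -6.4] dyaw about toolz deg 0.1387427710026672
```

View pics/s12.png

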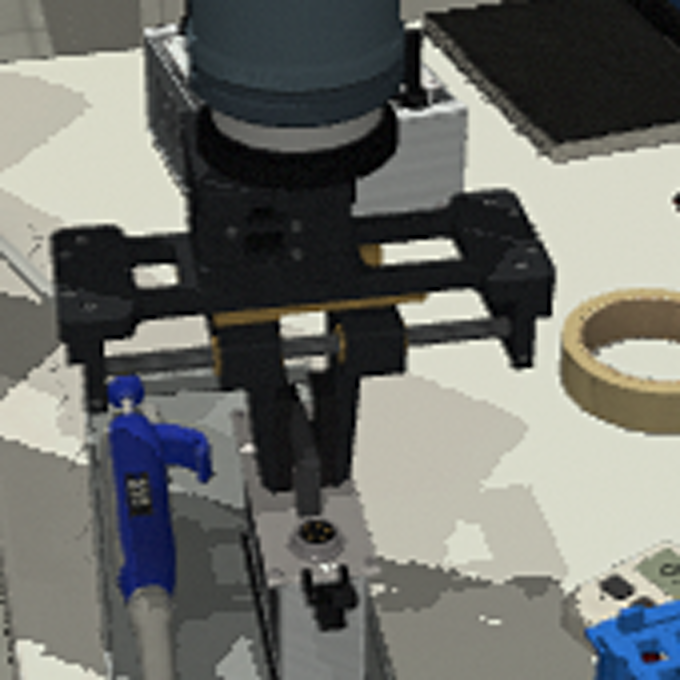

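Emit:
{"api": "carry_out", "payload": {
  "linear": [
    [0, 0, 0.08],
    [0, 0, 0.06],
    [0, 0, 0.05],
    [0, 0, 0]
  ],
  "rot": [
    [0, 0, 0],
    [0, 0, 0],
    [0, 0, 0],
    [0, 0, 0]
  ]
}}

```text
time: 18.82
ee_pos: [0.4435, -0.2066, 0.0944]
ee_rot: [0.729, 0.684, 0.0, 0.003]
force: [0.8, 0.3, -3.6]
width: 0.106
```

Emit:
{"api": "carry_out", "payload": {
  "linear": [
    [0, 0, 0.06],
    [0, 0, 0.04],
    [0, 0, 0]
  ],
  "rot": [
    [0, 0, 0],
    [0, 0, 0],
    [0, 0, 0]
  ]
}}

```text
time: 19.2
ee_pos: [0.4438, -0.2071, 0.0923]
ee_rot: [0.729, 0.684, 0.0, 0.004]
force: [-0.2, 0.3, -3.1]
width: 0.102
```

Emit:
{"api": "carry_out", "payload": {
  "linear": [
    [0, 0, 0.05],
    [0, 0, 0.03],
    [0, 0, 0]
  ],
  "rot": [
    [0, 0, 0],
    [0, 0, 0],
    [0, 0, 0]
  ]
}}

```text
time: 19.58
ee_pos: [0.445, -0.2073, 0.0925]
ee_rot: [0.729, 0.685, 0.001, 0.005]
force: [-0.1, 0.2, -3.4]
width: 0.105
```

Emit:
{"api": "carry_out", "payload": {
  "linear": [
    [0, 0, 0.08],
    [0, 0, 0]
  ],
  "rot": [
    [0, 0, 0],
    [0, 0, 0]
  ]
}}

```text
time: 19.82
ee_pos: [0.4463, -0.2081, 0.0925]
ee_rot: [0.729, 0.685, 0.001, 0.006]
force: [-0.2, 0.1, -4.2]
width: 0.101
```

```bash
python3 - <<'E'
from h import *
togo((.442,-.207,.0905))
c=snap("side","s13",(230,200,400,370),4)
st()
E
```

```text
t 19.82 pos [ 0.4463 -0.2081  0.0925] mod mm [-125.5 -386.7] yaw_y -3.59 zcol [ 0.01  -0.008 -1.   ] F [-0.2  0.1 -4.2] w 0.101
togo tool mm [ 0.8 -4.3  2. ] world [-4.3  1.1 -2. ] dyaw about toolz deg 0.1724975244743936
t 19.88 pos [ 0.4463 -0.2082  0.0925] mod mm [-125.5 -386.9] yaw_y -3.59 zcol [ 0.01  -0.008 -1.   ] F [-0.9 -1.  -0.9] w 0.103
```

```bash
python3 - <<'E'
from h import *
c=snap("scene","c13",(300,240,460,400),4)
m=cloud(dict(np.load("s13.npz"))).reshape(-1,3)
a=np.radians(-3.76)
for cc in(dict(np.load("s13.npz")),c):
    q=cloud(cc).reshape(-1,3)-[.4178,-.179,0];x=np.cos(a)*q[:,0]+np.sin(a)*q[:,1];y=-np.sin(a)*q[:,0]+np.cos(a)*q[:,1]
    k=(x>0)&(x<.06)&(y>-.085)&(y<-.045)&(q[:,2]>.066)&(q[:,2]<.076)
    print(k.sum(),np.median(q[k,2]),x[k].min(),x[k].max(),np.median(q[k&(x<.02)][:,2]),np.median(q[k&(x>.035)][:,2]))
E
```

```text
401 0.07152004953441425 0.007053733394041105 0.051131457639704544 0.07134689173293353 0.07137081476147097
587 0.07293327796254755 0.009291539402484873 0.054160053150017234 0.07275290671071068 0.07301203243238556
```

View pics/c13.png

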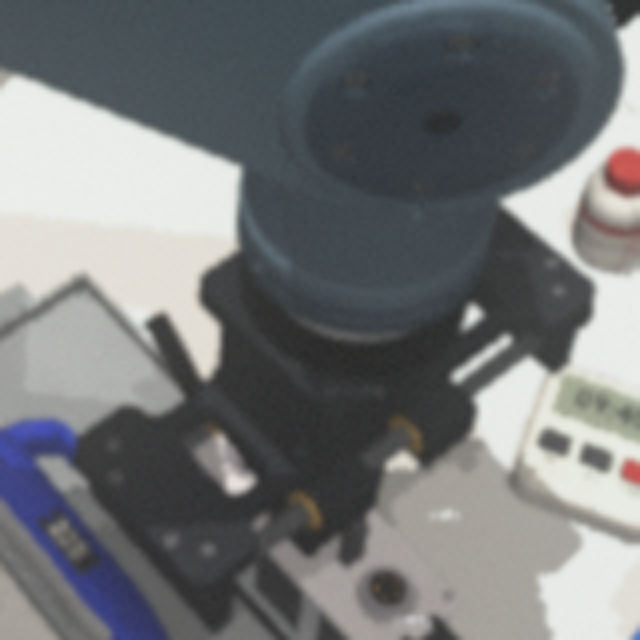

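View pics/s13.png

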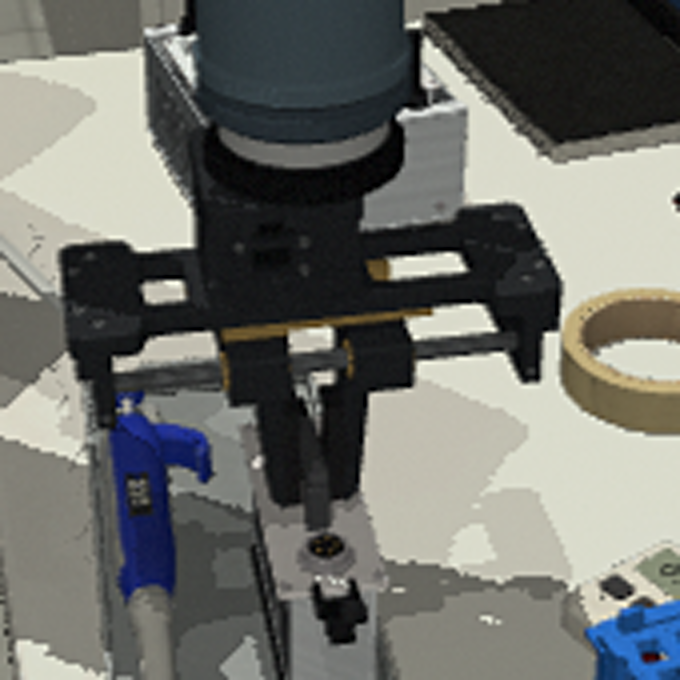

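The panel top measures 0.0715–0.073 m, which is 69 mm plus the 3 mm floor. It is level, so the module is standing. I release it.

Emit:
{"api": "carry_out", "payload": {
  "linear": [
    [0, 0, 0],
    [0, 0, 0],
    [0, 0, 0],
    [0, 0, 0]
  ],
  "rot": [
    [0, 0, 0],
    [0, 0, 0],
    [0, 0, 0],
    [0, 0, 0]
  ],
  "hand": 0.4
}}

```text
time: 20.42
ee_pos: [0.4464, -0.2085, 0.0922]
ee_rot: [0.729, 0.684, 0.001, 0.007]
force: [-0.7, -0.1, -1.3]
width: 0.404
```

Emit:
{"api": "carry_out", "payload": {
  "linear": [
    [0, 0, -0.3],
    [0, 0, -0.6],
    [0, 0, -1],
    [0, 0, -1],
    [0, 0, -1],
    [0, 0, -1],
    [0, 0, -0.6],
    [0, 0, 0]
  ],
  "rot": [
    [0, 0, 0],
    [0, 0, 0],
    [0, 0, 0],
    [0, 0, 0],
    [0, 0, 0],
    [0, 0, 0],
    [0, 0, 0],
    [0, 0, 0]
  ]
}}

```text
time: 21.42
ee_pos: [0.4455, -0.2076, 0.2408]
ee_rot: [0.729, 0.685, 0.001, 0.009]
force: [0.4, 0.9, 0.3]
width: 0.401
```

```bash
python3 - <<'E'
from h import *
st();c=snap("scene","c14",(190,150,510,480),1.8);s=snap("side","s14",(200,170,460,450),2);w=snap("wrist","w14")
a=np.radians(-3.76)
for cc in(s,c,w):
    q=cloud(cc).reshape(-1,3)-[.4178,-.179,0];x=np.cos(a)*q[:,0]+np.sin(a)*q[:,1];y=-np.sin(a)*q[:,0]+np.cos(a)*q[:,1]
    k=(x>-.01)&(x<.07)&(y>-.12)&(y<.08)&(q[:,2]>.066)&(q[:,2]<.076)
    P=np.c_[x,y,q[:,2]][k];A=np.c_[P[:,:2],np.ones(len(P))]
    print(k.sum(),np.median(P,0).round(4),cv2.minAreaRect((P[:,:2]*1000).astype(np.float32)),"slope",np.linalg.lstsq(A,P[:,2],rcond=None)[0].round(3))
E
```

```text
t 21.43 pos [ 0.4455 -0.2076  0.2408] mod mm [-126.2 -386.1] yaw_y -3.59 zcol [ 0.015 -0.012 -1.   ] F [0.4 0.9 0.3] w 0.401
1057 [ 0.0248 -0.0377  0.0709] ((29.037853240966797, -27.180259704589844), (44.27023696899414, 148.14952087402344), 0.2524789869785309) slope [0.001 0.003 0.071]
1639 [ 0.0266 -0.0339  0.0725] ((31.28626251220703, -27.191078186035156), (45.19304656982422, 153.93734741210938), 0.5925672650337219) slope [0.002 0.002 0.073]
6083 [ 0.0301 -0.0187  0.0714] ((30.630325317382812, -26.39178466796875), (44.060184478759766, 143.1682586669922), 0.1515682190656662) slope [ 0.001 -0.     0.072]
```

View pics/c14.png

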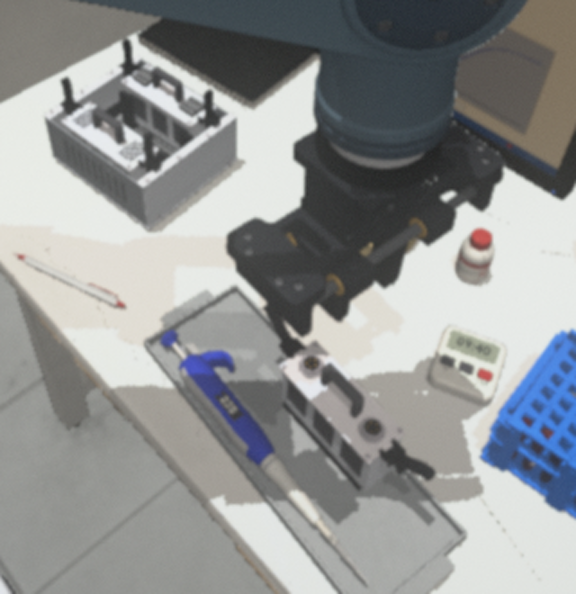

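View pics/s14.png

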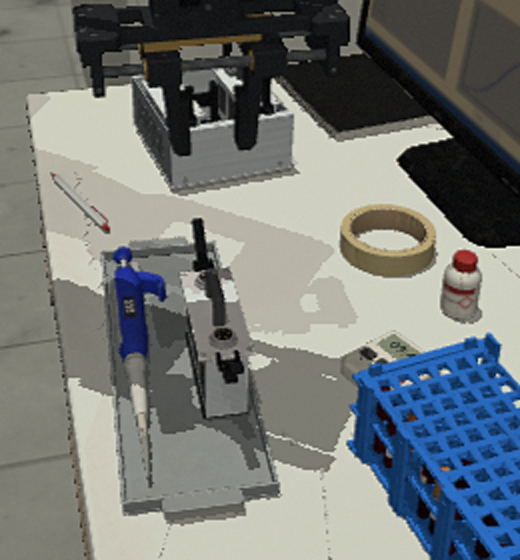

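The module stands upright in the tray at tray (+30, -27) mm with its panel level. The neighbours are still locked, the bystanders look unmoved, and the gripper is free. I hand the job in.

```bash
python3 -c "
from bench import robot
print(robot.sign_off())"
```

```text
the job is handed in; nothing more can be done
None
```

The socket module is out of its slot and standing upright in the empty half of the grey tray, beside the pipette. I handed the job in at about 21.5 s of the 56 s allowed; no verdict was reported.

- **Levers:** I swung both levers outward with closed fingers. Their slopes in the wrist camera gave about 0.89 rad (+y end) and 0.90 rad (-y end). The module then stood level and about 8 mm up, with both neighbours' handles and levers unchanged.
- **Lift and placing:** I lifted it by the bow handle and set it down. It now stands at about tray (+30, -27) mm. Its panel top reads 71 to 73 mm in three views, against the 72 mm expected for a module on the tray floor, and its slope is no more than 0.003 rad.
- **Last pictures:** The neighbours are still locked. The pipette and the things on the bench look unmoved by eye, but I did not measure them again. The gripper hangs clear of everything.
- **Weak checks:** Wrist force was too noisy to show touchdown. I took it from the tool height stopping at 92.5 mm and from the panel height. During that last descent the tool drifted about 3 mm toward the tray's +x side, still inside the tray.

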